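Move a finished circuit module from the board vise into the leaning rack

TASK

The green circuit module in the blue board vise is finished. Slide the vise's jaw open by its orange tab, lift the module out, and slide it gold edge down into the empty slot of the leaning rack, pressing until the orange ejector bar has gone right down and the module is fully home; leave it standing there released, and do not disturb the other things on the table.

Things in the scene. Friction and masses are not known exactly. Their poses are not given: they have to be found in the camera images.
- module: Green circuit module, slab 10 x 120 x 110 mm (x thickness, y width, z up), 0.18-0.35 kg, upright in the vise; origin mid lower (gold) edge. Above z=40 mm it spans only y=-60..+42 mm, leaving a shoulder on the +y side. Grip across the thickness from above, on the bare white strip z=76-110 mm. Parts on its faces stay within |y|<54 mm and touch nothing. Either face may look forward in the rack.
- vise: Fixed blue board vise, base 70 x 230 x 22 mm; origin on the table below the module; x across the module's faces, y along the jaw's slide. The module's lower edge stands 30 mm above the table between ridges; its -y side is in a 12 mm groove of the fixed jaw (85 mm tall), its +y side in a groove of the moving jaw, with about 1 mm play.
- jaw (a joint): Opening of the moving jaw, m: 0 closed to 0.05 open, along the vise's +y. Stays where left; about 5 N to move. Its orange lip (72-80 mm above the table) overhangs the module's shoulder by 12 mm when closed and stops it being lifted: open 20 mm or more, 35-40 mm is comfortable.
- jaw_tab (a point): Mid top of the moving jaw's upright orange tab: 20 mm along the vise's x, 14 mm along the slide (y), 43 mm tall, top 123 mm above the table. Free all round; 30 mm from the module's upper part when closed.
- rack: Fixed two-slot rack, base 190 x 165 x 16 mm, origin under it on the table; x away from the robot, y along the slots' width. Its parallel slots lie 30 mm either side of the origin along x and lean 20 degrees towards the robot (-x). Which one is empty varies.
- slot (a point): Empty slot: module's lower-edge middle when home in a centred frame, 34 mm above the table. x thickness, y width, z out of the slot (leans 20 deg to the rack's -x). Its channel frame is adjustable and sits up to 6 mm off along +y or -y (not reported): find it by touch or sight. Channel mouths z=60 mm, sharp rims; 12 mm wide (1 mm play a side), 123 mm between ends (1.5 mm a side). Stops at z=0.
- ejector (a joint): Travel, m, of the orange ejector bar (9 x 50 mm) across the middle of the empty slot's floor: 0 raised (top at slot z=8 mm), 0.008 fully down (level with the stops). Moves along the slot against about 8 N of friction, more than the module's weight; stays where pushed. The module is home only with it fully down.
- neighbour: Shorter blue module, 10 x 120 x 85 mm, screwed into the other slot, leaning likewise; origin on the table plane 34 mm below that slot's floor. The slots are 60 mm apart along the rack's x.
- tape: Bystander: grey tape roll, 84 mm across, 24 mm tall.
- multimeter: Bystander: blue multimeter lying flat, 75 x 150 x 32 mm.
- knife: Bystander: black utility knife with a white end, 183 x 28 x 16 mm.
- glue_gun: Bystander: red glue gun lying on its side, 190 x 150 x 45 mm.
- screwdriver: Bystander: screwdriver lying flat, 180 mm long.
- spray: Bystander: white bottle, 56 mm across, 150 mm tall.
Not all that is in view belongs to the job. There is more than one size of the module; the job needs the smallest.

How it is judged:
By the outcome, as a careful person would: the job done as asked, in the order asked, and still so for the second after the job is handed in, with the robot touching nothing.
It also fails if it takes over 72 s, if anything falls off the work surface, if the arm or the gripper's body presses on something with over 40 N, if the wrist force passes 120 N, or if a joint passes its speed limit or range.

ROBOT

A 7-joint arm with a two-finger parallel gripper is mounted at the origin on the work surface. World frame = base frame: x ahead of the robot, y to its left, z up, the work surface at z = 0. Lengths are in mm, angles in rad, forces in N, time in s.
With the tool pointing down it reaches from about 350 to 900 mm from the base axis. Payload 7.2 kg.
Tool frame: the origin (TCP) lies midway between the tips of the shut fingers; the grasp point (between the pads) lies 19 mm behind it; z points along the fingers, y is the line along which they close (so a half turn about z gives the same grasp; the last joint's range is limited). The gripper opens to 88 mm and grips with 3 to 60 N. Pads are 20 mm wide; open, the fingers measure 115 mm over their backs; the gripper's body (75 mm by 178 mm) begins 61 mm behind the grasp point.
Start: joints at [1.224, 0.411, -0.013, 1.596, 0.006, 1.134, -0.082], TCP at [171.989, -600.873, 222.653] pointing down, gripper open.
Joint ranges: [-2.95, 2.95], [-0.29, 1.99], [-1.47, 1.44], [0.14, 2.54], [-1.03, 4.17], [0.13, 1.85], [-2.86, 2.86]. Speed limits (rad/s): [2.39, 2.39, 3.01, 3.01, 3.14, 3.14, 3.14].

INTERFACE

Orientations are given as a unit quaternion [x, y, z, w].
In Python, from cell import arm gives the robot as it stands. The module is installed in compiled form; this text tells all that it offers.
- The arm moves only by the tool arm_command, never from a script. Its argument "increments" is one flat list of numbers, 5 for each row, row after row: the opening, from -1 (shut) to 1 (fully open), then the shift along the tool's x, y, z each as a share of 0.8 m, from -1 to 1, then the turn about the tool's z as a share of pi rad, from -1 to 1. A call has 1 to 5 rows; each row is the pose to reach, as a shift and turn from the pose commanded when the call began, along the tool's axes at that moment, turning the shorter way round; what a row does not reach only later rows make up. A row lasts 1/8 s, in which the tool goes at most 62.5 mm and 10.7 degrees, less where a joint would pass 70% of its speed; a pose out of reach is approached as far as the arm can. A call with a number of a shift or a turn outside -1 to 1 is refused whole. A call with a gripper value outside its range is refused whole. The fingers move at their own pace and stop on an object; "force" is the grip in N (left out, the last holds). Time passes only in rows, so rows that repeat a pose let the fingers close. It gives the time, the measured TCP pose, the force, the opening and the grip force at its end, in the units of the state.
- arm.observe(): the state, without advancing time (a new reading comes with each control period).
- arm.grab_frame(name): name is "scene" or "top"; returns the picture (400x640x3 uint8, blue, green, red); there is no depth.
- arm.calibration(name): a dict with "K" (3x3 intrinsics, pixels), "extrinsics" (4x4, takes a point from camera to world coordinates). Camera axes: x right, y down, z forward; pixel columns grow to the right and rows downward; lengths in mm; the calibration is good to about 2 mm. A picture is of the moment at which its call begins. calibration takes no time and is no camera call.
- arm.finish_job(): hands the job in; it is judged then, once.
The state is a dict: "clock": time; "qpos": joint angles; "joint_vel": joint speeds; "joint_efforts": joint torques, N m; "tcp_pos": TCP position; "tcp_rot": TCP orientation; "wrist_force": force on the tool from outside, world axes, zero at the start; "ft_torque": the same for the moment, N m; "width": finger opening in mm; "finger_force": force on a finger pad.
Only numpy, scipy, OpenCV 4.12 (cv2) and the standard library are available. Lean on these libraries where they do the work, as an engineer would, in place of code of your own. Each camera call takes 0.05 s, during which the arm holds its last target. There are 200 camera calls.

## Working session

There is one attempt and no reset: what is moved stays moved. The work goes in short steps, Python scripts to look and compute and a tool call to move; the robot and the scene stay as the last step left them, time stands still between calls to the robot, and variables do not carry over. Pictures are saved under pics/ and viewed, at most 10 in all, crops included, and the job is handed in when it is done.

Besides the shell and the picture viewer there is one more tool, called as name(argument=value, ...) on one line, values as JSON. arm_command: Moves the arm, as the interface text tells. Shift numbers are shares of 0.8 m and turn numbers shares of pi rad, none past 1 either way. Its arguments: {"type":"object","properties":{"increments":{"type":"array","items":{"type":"number"}},"force":{"type":"number"}},"required":["increments"]}

```bash
mkdir -p pics; ls
python3 - <<'E'
from cell import arm
import cv2,numpy as np
np.set_printoptions(precision=4,suppress=True)
for n in("scene","top"):
    cv2.imwrite(f"pics/{n}0.png",arm.grab_frame(n)); c=arm.calibration(n); print(n,c["K"],c["extrinsics"])
print(arm.observe())
E
```

```text
pics
scene [[482.2975   0.     326.0044]
 [  0.     482.2975 206.2076]
 [  0.       0.       1.    ]] [[  -0.7674    0.5512   -0.3275 1058.0562]
 [   0.6411    0.6612   -0.3896  692.7386]
 [   0.0018   -0.509    -0.8608 1336.8747]
 [   0.        0.        0.        1.    ]]
top [[520.0647   0.     326.4355]
 [  0.     520.0647 201.5362]
 [  0.       0.       1.    ]] [[   0.0294   -0.9973    0.0678  459.4765]
 [  -0.9995   -0.0301   -0.0097  146.7188]
 [   0.0117   -0.0675   -0.9977 2083.8098]
 [   0.        0.        0.        1.    ]]
{'clock': 0.1, 'qpos': array([ 1.2238,  0.4118, -0.0127,  1.5969,  0.0056,  1.1343, -0.0822]), 'joint_vel': array([-0.0007,  0.    ,  0.0021, -0.0007,  0.0015, -0.0002, -0.0004]), 'joint_efforts': array([  0.0021, -58.91  ,   0.6433, -29.171 ,  -0.0538,   0.0145,
         0.0001]), 'tcp_pos': array([ 171.8567, -600.4479,  221.9239]), 'tcp_rot': array([ 0.9903,  0.139 , -0.0001, -0.0007]), 'wrist_force': array([-0.3145,  0.3241,  0.3781]), 'ft_torque': array([-0.0393,  0.0319, -0.0156]), 'finger_force': 0.0, 'width': 87.47635290045257}
```

View pics/scene0.png

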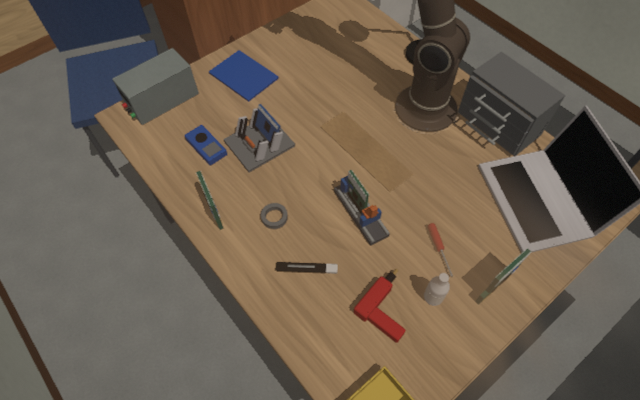

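View pics/top0.png

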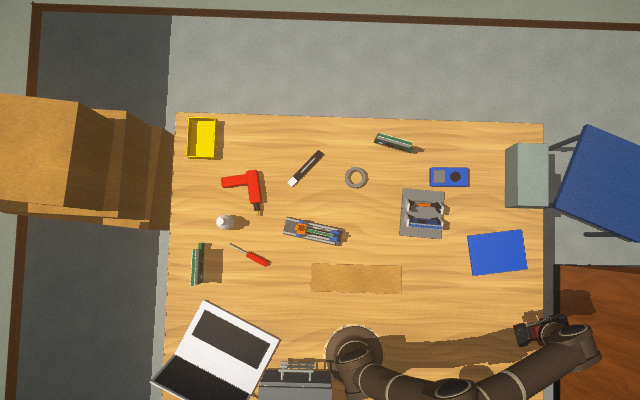

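Candidates for the module, in the top picture: one in the vise (315,231), one standing at (395,142) and one at (198,264). The vise one is the job's module because it is in the blue vise and looks smallest. I'll confirm this in an enlarged composite.

Run:
```python
import cv2,numpy as np
s=cv2.imread("pics/scene0.png");t=cv2.imread("pics/top0.png")
f=lambda im,x,y,w=80,h=60:cv2.resize(im[y:y+h,x:x+w],(400,300),interpolation=cv2.INTER_CUBIC)
a=np.vstack([np.hstack([f(t,275,200),f(t,385,180)]),np.hstack([f(s,320,170,100,75),f(s,220,100)])])
cv2.imwrite("pics/crop1.png",a)
```

```text
(no output)
```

View pics/crop1.png

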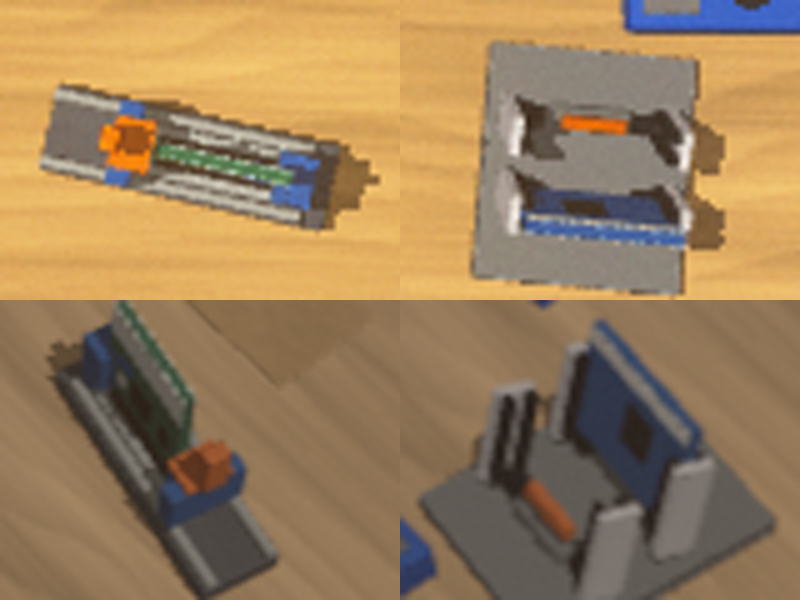

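The crops show the vise module with its white strip, near (313,231) in the top picture, and its orange-tabbed jaw at (301,229). The rack's far slot is empty, with the orange ejector at (424,205). The near slot holds the blue neighbour. The other two green modules stand free and are larger. Next I'll measure.

```bash
cat > h.py <<'E'
from cell import arm
import cv2,numpy as np
np.set_printoptions(precision=4,suppress=True)
C={n:arm.calibration(n) for n in("scene","top")}
def ray(n,p):
    E=C[n]["extrinsics"];d=E[:3,:3]@np.linalg.solve(C[n]["K"],[p[0],p[1],1.]);return E[:3,3],d
def onz(n,p,z):
    o,d=ray(n,p);return o+d*(z-o[2])/d[2]
def proj(n,P):
    E=C[n]["extrinsics"];q=C[n]["K"]@(E[:3,:3].T@(np.asarray(P,float)-E[:3,3]));return q[:2]/q[2]
def two(p,q):
    (a,d),(b,e)=ray("top",p),ray("scene",q);A=np.c_[d,-e];s=np.linalg.lstsq(A,b-a,rcond=None)[0]
    u,v=a+d*s[0],b+e*s[1];return (u+v)/2,np.linalg.norm(u-v)
S=8
def blobs(im,roi,cond,minA=2):
    x,y,w,h=roi;c=cv2.resize(im[y:y+h,x:x+w],None,fx=S,fy=S,interpolation=cv2.INTER_CUBIC)
    hsv=cv2.cvtColor(c,cv2.COLOR_BGR2HSV);m=cv2.inRange(hsv,cond[0],cond[1])
    out=[]
    for k in cv2.findContours(m,cv2.RETR_EXTERNAL,cv2.CHAIN_APPROX_NONE)[0]:
        A=cv2.contourArea(k)/S/S
        if A>minA:
            g=lambda p:(np.asarray(p,float)+.5)/S-.5+[x,y]
            M=cv2.moments(k);out.append((A,g([M['m10']/M['m00'],M['m01']/M['m00']]),g(cv2.boxPoints(cv2.minAreaRect(k)))))
    return sorted(out,key=lambda o:-o[0])
E
python3 - <<'E'
from h import *
t=cv2.imread("pics/top0.png");s=cv2.imread("pics/scene0.png")
def show(l,n,im,roi,c,z,mA=2,k=2):
    for A,g,b in blobs(im,roi,c,mA)[:k]: print(l,n,round(A,1),g,"->",onz(n,g,z)[:2],"box",b.round(1).tolist(),"->",[onz(n,p,z)[:2].round(0).tolist() for p in b])
O=((3,140,90),(18,255,255));G=((45,60,30),(95,255,255))
show("tab","top",t,(275,200,80,60),O,123)
show("tab","scene",s,(340,190,60,60),O,123)
show("ej","top",t,(385,180,80,60),O,41.5)
show("ej","scene",s,(225,120,60,60),O,41.5)
show("mod","top",t,(275,200,80,60),G,140)
show("nb","top",t,(385,180,80,60),((100,120,90),(125,255,255)),114)
show("base","top",t,(385,180,80,62),((0,0,75),(179,60,150)),16)
for q in (2,10): pass
print("rows at nb / mod column profile")
print(t[222:240,310].tolist())
E
```

```text
tab top 2718.7 [313.5848 230.3985] -> [482.4863 172.8345] box [[274.6, 199.6], [354.4, 199.6], [354.4, 259.4], [274.6, 259.4]] -> [[594.0, 324.0], [603.0, 22.0], [378.0, 16.0], [370.0, 316.0]]
tab top 102.4 [300.4023 228.2473] -> [489.1014 222.6709] box [[293.5, 233.5], [295.0, 222.1], [306.3, 223.6], [304.9, 235.0]] -> [[469.0, 248.0], [512.0, 244.0], [507.0, 201.0], [464.0, 205.0]]
tab scene 125.7 [369.9369 211.0601] -> [508.6332 237.6356] box [[360.9, 209.7], [374.9, 203.1], [379.6, 213.2], [365.6, 219.7]] -> [[526.0, 217.0], [479.0, 227.0], [492.0, 261.0], [538.0, 251.0]]
ej top 2030.5 [422.8735 205.2869] -> [ 594.9981 -253.6417] box [[384.6, 179.6], [464.4, 179.6], [464.4, 238.9], [384.6, 238.9]] -> [[692.0, -100.0], [702.0, -417.0], [467.0, -419.0], [458.0, -105.0]]
ej top 39.4 [423.2811 204.4526] -> [ 598.3423 -255.1963] box [[416.2, 205.6], [416.5, 202.2], [430.4, 203.2], [430.1, 206.6]] -> [[593.0, -227.0], [606.0, -228.0], [604.0, -283.0], [591.0, -282.0]]
ej scene 42.2 [249.4432 141.5462] -> [ 601.2962 -254.9885] box [[243.3, 137.5], [246.2, 135.0], [255.2, 145.4], [252.4,
[... 688 characters left out ...]
21.4515 212.2286] -> [ 568.7841 -253.4268] box [[399.0, 235.1], [402.8, 188.1], [444.2, 191.5], [440.3, 238.5]] -> [[475.0, -165.0], [663.0, -177.0], [654.0, -343.0], [466.0, -330.0]]
base top 27.3 [438.9221 180.8415] -> [ 696.7393 -321.3967] box [[433.6, 179.6], [444.3, 179.6], [444.3, 182.2], [433.6, 182.2]] -> [[701.0, -300.0], [703.0, -343.0], [692.0, -343.0], [691.0, -300.0]]
rows at nb / mod column profile
[[60, 76, 96], [146, 166, 176], [161, 178, 185], [74, 86, 101], [92, 109, 119], [76, 95, 108], [33, 54, 73], [118, 149, 132], [82, 127, 91], [82, 127, 88], [59, 91, 101], [43, 62, 82], [91, 107, 120], [168, 187, 193], [112, 127, 137], [147, 164, 170], [159, 176, 184], [95, 108, 119]]
```

```bash
cat >> h.py <<'E'
from scipy.spatial.transform import Rotation as R
def plan(tgt,yaw=None,pos=None,rot=None):
    """increments from measured pose; yaw = world angle (deg) wanted for the tool y axis"""
    o=arm.observe();p=o["tcp_pos"] if pos is None else np.array(pos);r=R.from_quat(o["tcp_rot"] if rot is None else rot)
    d=r.inv().apply(np.array(tgt)-p)/800;y=r.apply([0,1,0]);turn=0
    if yaw is not None: turn=-(((yaw-np.degrees(np.arctan2(y[1],y[0])))+90)%180-90)/180
    print("shift",d,"turn",round(turn,4),"n rows",round(np.linalg.norm(d)*800/62.5,1)); return d,turn
def st():
    o=arm.observe();r=R.from_quat(o["tcp_rot"]);y=r.apply([0,1,0]);z=r.apply([0,0,1])
    print("t",round(o["clock"],2),"tcp",o["tcp_pos"].round(1),"yYaw",round(np.degrees(np.arctan2(y[1],y[0])),2),"z",z.round(3),"F",o["wrist_force"].round(1),"T",o["ft_torque"].round(2),"w",round(o["width"],1),"ff",round(o["finger_force"],1),"q",o["qpos"].round(2))
E
python3 - <<'E'
from h import *
p0=[171.989,-600.873,222.653];q0=[0.9903,0.139,0,0]
plan([480,-250,262.653],-10.8,p0,q0)
# tab triangulation using tab-top guess projections
vo=np.array([477.2,159.1]);a=np.radians(-10.8);X=np.array([np.cos(a),np.sin(a)]);Y=np.array([-np.sin(a),np.cos(a)])
for y in(72,79,86):
    P=np.r_[vo+y*Y,123];print(P,proj("top",P),proj("scene",P))
s=cv2.imread("pics/scene0.png");t=cv2.imread("pics/top0.png")
G=((40,40,20),(95,255,255))
for A,g,b in blobs(s,(335,165,50,50),G): print("mod scene",A,g,b.round(1).tolist())
for p in([-0,-60,140],[0,42,140],[0,42,70]): print(p,proj("scene",np.r_[vo+p[0]*X+p[1]*Y,p[2]]))
c=np.hstack([cv2.resize(t[215:245,285:325],(400,300),interpolation=cv2.INTER_CUBIC),cv2.resize(s[165:225,325:405],(400,300),interpolation=cv2.INTER_CUBIC)])
e=np.hstack([cv2.resize(t[188:233,395:455],(400,300),interpolation=cv2.INTER_CUBIC),cv2.resize(s[108:162,224:296],(400,300),interpolation=cv2.INTER_CUBIC)])
cv2.imwrite("pics/crop2.png",np.vstack([c,e]))
E
```

```text
shift [ 0.4909 -0.3156 -0.05  ] turn -0.3512 n rows 7.5
[490.6915 229.8247 123.    ] [298.5156 227.7682] [372.6539 205.8842]
[492.0031 236.7007 123.    ] [296.7003 227.3653] [373.9222 207.6885]
[493.3148 243.5767 123.    ] [294.8851 226.9625] [375.1961 209.5008]
mod scene 83.96875 [360.3761 187.5785] [[348.9, 170.4], [357.2, 167.1], [371.8, 204.2], [363.5, 207.5]]
[0, -60, 140] [349.9915 170.0903]
[0, 42, 140] [367.72   195.1978]
[0, 42, 70] [365.9693 207.3386]
```

View pics/crop2.png

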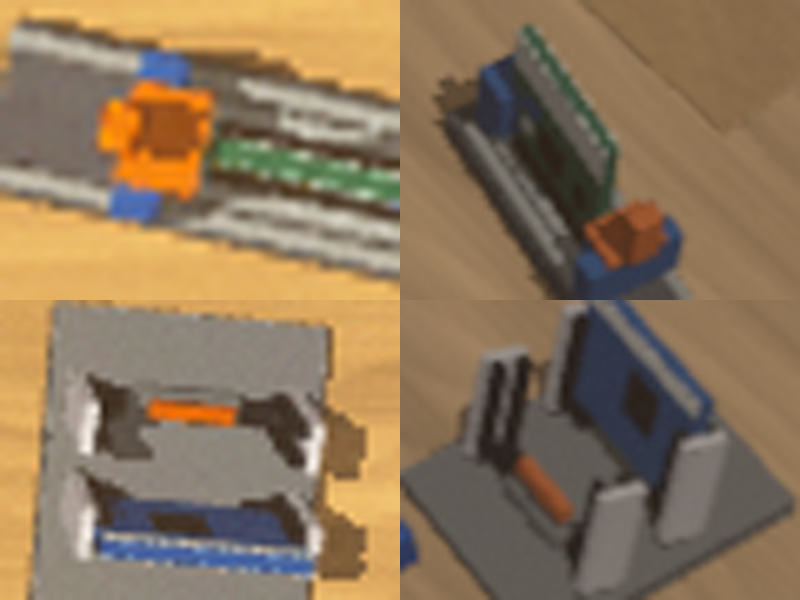

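The crops confirm the tab top at about (297,227) top and (374,207) scene. The module's top edge also matches my computed vise pose to within a pixel. Moving now.

arm_command(increments=[1,0.1,-0.063,-0.05,0,1,0.17,-0.11,-0.05,0,1,0.24,-0.155,-0.05,0,1,0.31,-0.2,-0.05,0,1,0.37,-0.24,-0.05,0])

```text
clock: 0.72
tcp_pos: [374.6, -368.0, 262.1]
tcp_rot: [0.99, 0.139, -0.0, 0.0]
wrist_force: [1.1, -1.1, 0.0]
width: 87.9
finger_force: 0.0
```

Run:
```python
from h import *
st(); plan([492,236.7,180],-10.8)
```

```text
t 0.72 tcp [ 374.6 -368.   262.1] yYaw -74.03 z [-0. -0. -1.] F [ 1.1 -1.1  0. ] T [ 0.   -0.03  0.01] w 87.9 ff 0.0 q [ 0.82  0.22 -0.17  1.78  0.04  1.15 -0.65]
shift [ 0.3491 -0.6863  0.1026] turn -0.3513 n rows 9.9
```

arm_command(increments=[1,0.034,-0.068,0,-0.058,1,0.068,-0.136,0,-0.116,1,0.103,-0.204,0,-0.174,1,0.138,-0.272,0,-0.232,1,0.174,-0.342,0,-0.29])

```text
clock: 1.35
tcp_pos: [432.0, -67.0, 262.1]
tcp_rot: [0.827, 0.563, -0.0, 0.0]
wrist_force: [1.5, -0.2, -0.5]
width: 87.5
finger_force: 0.0
```

Run:
```python
from h import *
st(); plan([492,236.7,180],-10.8)
```

```text
t 1.35 tcp [432.  -67.  262.1] yYaw -21.51 z [ 0. -0. -1.] F [ 1.5 -0.2 -0.5] T [-0.02 -0.1  -0.04] w 87.5 ff 0.0 q [ 0.52  0.08 -0.51  1.94  0.04  1.13 -0.37]
shift [ 0.3808 -0.0694  0.1025] turn -0.0595 n rows 5.1
```

arm_command(increments=[1,0.075,-0.014,0.01,-0.03,1,0.15,-0.028,0.03,-0.0595,1,0.225,-0.042,0.05,-0.0595,1,0.3,-0.056,0.07,-0.0595,1,0.37,-0.068,0.095,-0.0595])

```text
clock: 1.98
tcp_pos: [492.0, 227.9, 185.6]
tcp_rot: [0.772, 0.635, 0.0, 0.0]
wrist_force: [0.8, -0.6, 0.7]
width: 87.6
finger_force: 0.0
```

Run:
```python
from h import *
st(); plan([492,236.7,92],-10.8)
```

```text
t 1.98 tcp [492.  227.9 185.6] yYaw -11.15 z [ 0.001 -0.    -1.   ] F [ 0.8 -0.6  0.7] T [-0.07 -0.11 -0.02] w 87.6 ff 0.0 q [ 0.01  0.39 -0.68  1.81  0.28  1.04 -0.97]
shift [ 0.0108 -0.0022  0.117 ] turn -0.002 n rows 1.5
```

arm_command(increments=[1,0.011,-0.002,0.0,-0.002,1,0.011,-0.002,0.055,-0.002,1,0.011,-0.002,0.115,-0.002,-0.7,0.011,-0.002,0.115,-0.002,-0.7,0.011,-0.002,0.115,-0.002], force=20)

```text
clock: 2.6
tcp_pos: [492.5, 235.1, 95.7]
tcp_rot: [0.77, 0.637, 0.001, 0.0]
wrist_force: [-0.6, 0.8, 1.0]
width: 71.4
finger_force: 0.0
```

arm_command(increments=[-0.7,0,0,0,0,-0.7,0,0,0,0,-0.7,0,0,0,0], force=20)

```text
clock: 2.98
tcp_pos: [492.1, 235.1, 94.9]
tcp_rot: [0.77, 0.638, 0.001, 0.0]
wrist_force: [0.2, 0.0, -1.1]
width: 40.9
finger_force: 0.0
```

Run:
```python
from h import *
st()
```

```text
t 2.98 tcp [492.1 235.1  94.9] yYaw -10.77 z [ 0.001  0.    -1.   ] F [ 0.2  0.  -1.1] T [-0.04 -0.01  0.03] w 40.9 ff 0.0 q [-0.05  0.5  -0.63  1.89  0.38  0.87 -1.06]
```

arm_command(increments=[-1,0,0,0,0,-1,0,0,0,0,-1,0,0,0,0,-1,0,0,0,0,-1,0,0,0,0], force=20)

```text
clock: 3.6
tcp_pos: [492.5, 234.9, 94.2]
tcp_rot: [0.77, 0.638, 0.0, 0.0]
wrist_force: [5.4, 0.0, -2.3]
width: 20.1
finger_force: 20.0
```

arm_command(increments=[-1,0.01,0,0,0,-1,0.02,0,0,0,-1,0.03,0,0,0,-1,0.04,0,0,0,-1,0.048,0,0,0])

```text
clock: 4.22
tcp_pos: [499.4, 271.2, 94.1]
tcp_rot: [0.771, 0.637, -0.001, 0.001]
wrist_force: [2.1, -6.3, 3.6]
width: 20.2
finger_force: 20.0
```

Run:
```python
from h import *
st()
```

```text
t 4.22 tcp [499.4 271.2  94.1] yYaw -10.83 z [ 0.    -0.003 -1.   ] F [ 2.1 -6.3  3.6] T [-1.11 -0.62 -0.03] w 20.2 ff 20.0 q [-0.12  0.54 -0.62  1.83  0.39  0.9  -1.12]
```

arm_command(increments=[0.2,0,0,0,0,0.2,0,0,0,0,0.2,0,0,0,0,0.2,0,0,0,0,0.2,0,0,-0.06,0])

```text
clock: 4.85
tcp_pos: [497.0, 271.3, 139.6]
tcp_rot: [0.77, 0.638, -0.003, -0.001]
wrist_force: [1.0, 0.9, -0.1]
width: 52.8
finger_force: 0.0
```

arm_command(increments=[0.2,0,0,-0.06,0,0.2,-0.07,0,-0.06,0,0.2,-0.14,0,-0.06,0,0.2,-0.14,0,-0.06,0])

```text
clock: 5.35
tcp_pos: [477.8, 157.9, 190.0]
tcp_rot: [0.772, 0.635, -0.001, 0.001]
wrist_force: [0.2, 1.4, 0.4]
width: 52.4
finger_force: 0.0
```

Run:
```python
from h import *
st(); plan([477.2,159.1,107.5],-10.8)
t=arm.grab_frame("top")
O=((3,140,90),(18,255,255))
for A,g,b in blobs(t,(275,200,50,60),O): print(A,g)
```

```text
t 5.35 tcp [477.8 157.9 190. ] yYaw -11.13 z [-0.    -0.003 -1.   ] F [0.2 1.4 0.4] T [-0.1  -0.04 -0.01] w 52.4 ff 0.0 q [ 0.15  0.31 -0.68  1.89  0.23  1.02 -0.83]
shift [ 0.0017 -0.0011  0.1031] turn -0.0018 n rows 1.3
165.859375 [287.5483 253.9093]
149.109375 [296.8984 202.0356]
101.9765625 [291.0045 226.2065]
78.21875 [279.3028 221.6007]
30.2734375 [279.1556 211.1778]
21.4765625 [302.8314 218.2968]
19.21875 [307.5172 257.6052]
9.4375 [285.8177 213.4293]
7.828125 [283.7595 242.0968]
6.1484375 [291.4089 241.8968]
5.3984375 [322.5565 204.863 ]
4.171875 [287.964  236.0151]
3.078125 [277.3712 241.9359]
2.9921875 [288.8643 209.6442]
2.9765625 [292.1325 236.456 ]
2.859375 [278.6861 236.043 ]
```

arm_command(increments=[0.2,0.002,-0.001,0.0,-0.002,0.2,0.002,-0.001,0.05,-0.002,0.2,0.002,-0.001,0.09,-0.002,0.2,0.002,-0.001,0.103,-0.002,-1,0.002,-0.001,0.103,-0.002], force=30)

```text
clock: 6.02
tcp_pos: [477.3, 165.7, 107.6]
tcp_rot: [0.768, 0.641, -0.0, -0.001]
wrist_force: [-0.4, -0.3, 0.2]
width: 45.6
finger_force: 0.0
```

arm_command(increments=[-1,0,0,0,0,-1,0,0,0,0,-1,0,0,0,0,-1,0,0,0,0,-1,0,0,0,0], force=30)

```text
clock: 6.65
tcp_pos: [478.0, 164.4, 108.1]
tcp_rot: [0.768, 0.64, 0.0, 0.0]
wrist_force: [0.6, -0.7, 3.3]
width: 10.2
finger_force: 30.0
```

Run:
```python
from h import *
st()
```

```text
t 6.65 tcp [478.  164.4 108.1] yYaw -10.42 z [ 0.001  0.    -1.   ] F [ 0.6 -0.7  3.3] T [-0.2  -0.16 -0.11] w 10.2 ff 30.0 q [ 0.09  0.42 -0.64  1.97  0.33  0.85 -0.92]
```

arm_command(increments=[-1,0,0,-0.01,0,-1,0,0,-0.03,0,-1,0,0,-0.06,0,-1,0,0,-0.1,0,-1,0,0,-0.16,0])

```text
clock: 7.28
tcp_pos: [475.9, 164.4, 236.7]
tcp_rot: [0.768, 0.64, -0.001, -0.001]
wrist_force: [1.5, -0.1, -2.0]
width: 9.8
finger_force: 30.0
```

arm_command(increments=[-1,0,0,-0.05,0,-1,0,0,-0.12,0,-1,0,0,-0.12,0])

```text
clock: 7.65
tcp_pos: [478.2, 166.1, 336.5]
tcp_rot: [0.768, 0.641, 0.003, 0.001]
wrist_force: [0.0, -0.3, -2.3]
width: 9.7
finger_force: 30.0
```

Run:
```python
from h import *
st();plan([600,-35,400],-3.4)
```

```text
t 7.65 tcp [478.2 166.1 336.5] yYaw -10.34 z [ 0.006  0.002 -1.   ] F [ 0.  -0.3 -2.3] T [-0.01 -0.04  0.04] w 9.7 ff 30.0 q [ 0.19  0.19 -0.72  1.68  0.13  1.32 -0.73]
shift [-0.2198  0.1954 -0.079 ] turn -0.0385 n rows 3.9
```

arm_command(increments=[-1,-0.044,0.039,-0.03,-0.0385,-1,-0.088,0.078,-0.06,-0.0385,-1,-0.132,0.117,-0.09,-0.0385,-1,-0.176,0.156,-0.12,-0.0385,-1,-0.22,0.195,-0.14,-0.0385])

```text
clock: 8.28
tcp_pos: [599.1, -37.6, 444.1]
tcp_rot: [0.728, 0.686, -0.0, -0.001]
wrist_force: [0.7, -0.1, -1.4]
width: 10.0
finger_force: 30.0
```

arm_command(increments=[-1,0,0.07,0,0,-1,0,0.14,0,0,-1,0,0.21,0,0,-1,0,0.28,0,0,-1,0,0.35,0,0])

```text
clock: 8.9
tcp_pos: [806.8, -59.6, 419.0]
tcp_rot: [0.736, 0.677, 0.001, -0.013]
wrist_force: [0.6, -2.7, -3.4]
width: 9.6
finger_force: 30.0
```

Run:
```python
from h import *
st()
```

```text
t 8.9 tcp [806.8 -59.6 419. ] yYaw -4.75 z [-0.016  0.021 -1.   ] F [ 0.6 -2.7 -3.4] T [-0.18 -0.09  0.05] w 9.6 ff 30.0 q [ 0.02  0.78  0.01  0.53 -0.03  1.84 -0.06]
```

arm_command(increments=[-1,0,0.05,-0.05,0,-1,0,0.05,-0.1,0,-1,0,0.05,-0.15,0,-1,0,0.05,-0.2,0,-1,0,0.05,-0.25,0])

```text
clock: 9.52
tcp_pos: [903.3, -118.3, 417.9]
tcp_rot: [0.753, 0.653, 0.053, 0.057]
wrist_force: [-0.6, -1.6, -2.4]
width: 10.1
finger_force: 30.0
```

Run:
```python
from h import *
st()
```

```text
t 9.53 tcp [ 903.3 -118.3  417.9] yYaw -8.19 z [ 0.155 -0.016 -0.988] F [-0.6 -1.6 -2.4] T [-0.18  0.27 -0.06] w 10.1 ff 30.0 q [ 0.01  1.01  0.84  0.18 -0.78  1.85  0.01]
```

arm_command(increments=[-1,0,-0.06,0,0,-1,0,-0.12,0,0,-1,0,-0.18,0,0,-1,0,-0.24,0,0,-1,0,-0.24,0,0])

```text
clock: 10.15
tcp_pos: [710.9, -77.5, 392.4]
tcp_rot: [0.747, 0.66, 0.071, 0.043]
wrist_force: [-0.3, 0.9, -1.0]
width: 9.9
finger_force: 30.0
```

Run:
```python
from h import *
st()
```

```text
t 10.15 tcp [710.9 -77.5 392.4] yYaw -7.26 z [ 0.162  0.029 -0.986] F [-0.3  0.9 -1. ] T [-0.07  0.09 -0.03] w 9.9 ff 30.0 q [-0.52  0.52  0.99  1.29 -0.52  1.41  0.29]
```

Run:
```python
from h import *
plan([1000,-60,520],-3.4)
```

```text
shift [ 0.0723  0.3764 -0.098 ] turn -0.0214 n rows 5.1
```

arm_command(increments=[-1,0.014,0.075,-0.02,-0.02,-1,0.028,0.15,-0.04,-0.02,-1,0.042,0.225,-0.06,-0.02,-1,0.057,0.3,-0.08,-0.02,-1,0.072,0.376,-0.1,-0.02])

```text
clock: 10.78
tcp_pos: [906.4, -49.6, 457.6]
tcp_rot: [0.723, 0.683, 0.087, 0.059]
wrist_force: [10.5, 4.2, 57.6]
width: 9.6
finger_force: 30.0
```

Run:
```python
from h import *
st()
plan([1000,-60,600],-3.4)
```

```text
t 10.78 tcp [906.4 -49.6 457.6] yYaw -3.5 z [ 0.206  0.035 -0.978] F [10.5  4.2 57.6] T [-0.63 -1.75 -0.08] w 9.6 ff 30.0 q [-0.02  0.96  0.49  0.14 -0.5   1.85 -0.02]
shift [ 0.0013  0.1514 -0.1504] turn -0.0006 n rows 2.7
```

arm_command(increments=[-1,0,0,-0.02,0,-1,0,0.01,-0.06,0,-1,0,0.02,-0.1,0,-1,0,0.03,-0.13,0,-1,0,0.03,-0.15,0])

```text
clock: 11.4
tcp_pos: [883.9, -55.4, 544.7]
tcp_rot: [0.72, 0.677, 0.116, 0.097]
wrist_force: [0.1, -0.7, -2.6]
width: 9.8
finger_force: 30.0
```

Run:
```python
from h import *
st()
plan([1000,-60,680],-3.4)
```

```text
t 11.4 tcp [883.9 -55.4 544.7] yYaw -3.83 z [ 0.298  0.017 -0.954] F [ 0.1 -0.7 -2.6] T [-0.05  0.37 -0.  ] w 9.8 ff 30.0 q [-0.    0.86  0.28  0.14 -0.28  1.85 -0.03]
shift [ 0.0083  0.1888 -0.1182] turn -0.0024 n rows 2.9
```

arm_command(increments=[-1,-0.01,0.01,-0.02,0,-1,-0.02,0.02,-0.04,0,-1,-0.03,0.03,-0.06,0,-1,-0.03,0.03,-0.07,0,-1,-0.03,0.03,-0.07,0])

```text
clock: 12.02
tcp_pos: [871.5, -79.0, 578.3]
tcp_rot: [0.718, 0.675, 0.13, 0.111]
wrist_force: [0.6, -0.7, -1.7]
width: 9.8
finger_force: 30.0
```

Run:
```python
from h import *
st()
```

```text
t 12.03 tcp [871.5 -79.  578.3] yYaw -3.9 z [ 0.335  0.016 -0.942] F [ 0.6 -0.7 -1.7] T [-0.    0.44  0.05] w 9.8 ff 30.0 q [ 0.02  0.82  0.32  0.14 -0.33  1.85 -0.  ]
```

Run:
```python
from h import *
print("ej tri",two([423.28,204.45],[249.44,141.55]))
# neighbour top edge scene: blue bright
s=cv2.imread("pics/scene0.png");t=cv2.imread("pics/top0.png")
th=np.radians(-3.4);X=np.array([np.cos(th),np.sin(th),0]);Y=np.array([-np.sin(th),np.cos(th),0]);c,sn=np.cos(.349),np.sin(.349)
sz=-sn*X+[0,0,c];sx=c*X+[0,0,sn]
so=np.array([600.5,-255.5,34.])
for n in("top","scene"):
  for lab,p in {"ejA":(0,25,8),"ejB":(0,-25,8),"mL":(0,61.5,60),"mR":(0,-61.5,60),"mLf":(6,61.5,60),"mLn":(-6,61.5,60),"mRf":(6,-61.5,60),"mRn":(-6,-61.5,60)}.items():
    print(n,lab,proj(n,so+p[0]*sx+p[1]*Y+p[2]*sz).round(2))
def up(im,n,x,y,w,h,k):
    c=cv2.resize(im[y:y+h,x:x+w],None,fx=k,fy=k,interpolation=cv2.INTER_CUBIC)
    c=cv2.convertScaleAbs(c,alpha=1.3 if n=="top" else 1.8)
    for p in [(0,61.5,60),(0,-61.5,60),(0,25,8),(0,-25,8)]:
        q=(proj(n,so+p[0]*sx+p[1]*Y+p[2]*sz)-[x,y]+.5)*k-.5
        cv2.drawMarker(c,tuple(int(v) for v in q.round()),(0,255,0),cv2.MARKER_CROSS,10,1)
    return c
a=up(t,"top",398,192,50,37,8);b=up(s,"scene",226,106,50,37,8)
cv2.imwrite("pics/crop3.png",np.hstack([cv2.resize(a,(400,296)),cv2.resize(b,(400,296))]))
```

```text
ej tri (array([ 599.4197, -256.5138,   38.3184]), np.float64(2.1653522809494734))
top ejA [417.01 204.03]
top ejB [429.62 205.16]
top mL [409.57 206.98]
top mR [441.38 209.84]
top mLf [409.77 205.5 ]
top mLn [409.36 208.47]
top mRf [441.61 208.35]
top mRn [441.14 211.32]
scene ejA [254.17 145.68]
scene ejB [246.35 136.28]
scene mL [262.88 141.04]
scene mR [243.11 117.75]
scene mLf [261.35 141.46]
scene mLn [264.4  140.62]
scene mRf [241.58 118.1 ]
scene mRn [244.63 117.39]
```

View pics/crop3.png

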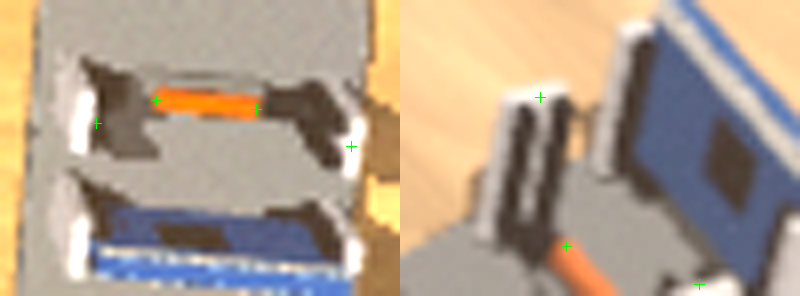

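The scene crop shows the −y post's channel as a light gap at about (543,97). That is within 3 crop px (about 1.5 mm) of the computed cross. In the top crop the end plates' inner edges are at 93 and 343, centred about 6 crop px left of the crosses, so the frame sits about 3 mm towards +y. The ejector matches its crosses.

```bash
cat >> h.py <<'E'
th=np.radians(-3.4);RX=np.array([np.cos(th),np.sin(th),0]);RY=np.array([-np.sin(th),np.cos(th),0])
cc,ss=np.cos(np.radians(20)),np.sin(np.radians(20))
SX=cc*RX+[0,0,ss];SZ=-ss*RX+[0,0,cc];S0=np.array([600,-255.3,34.])
OFF=np.array([-5.4,0,78.1])
def slot(goal=None):
    """module lower-edge middle in slot coords; plan the move to goal (slot coords)"""
    o=arm.observe();r=R.from_quat(o["tcp_rot"]);M=r.as_matrix()
    B=o["tcp_pos"]+M@OFF-S0;print("B slot xyz",np.array([B@SX,B@RY,B@SZ]).round(2),"tilt err deg (about Y)",np.degrees(np.arcsin(M[:,2]@SX)).round(2),"roll",np.degrees(np.arcsin(M[:,2]@RY)).round(2))
    a=np.arctan2(-(M[:,1]@RY),-(M[:,0]@RY)) # turn phi: y' = -sin x + cos y
    phi=np.arctan2(M[:,1]@RY,M[:,0]@RY);phi=(phi+np.pi/2)%np.pi-np.pi/2
    F=o["wrist_force"];print("turn/pi",(phi/np.pi).round(4),"F slot",np.array([F@SX,F@RY,F@SZ]).round(1))
    if goal is not None:
        T=S0+goal[0]*SX+goal[1]*RY+goal[2]*SZ
        M2=(r*R.from_euler('z',phi)).as_matrix()
        d=M.T@(T-M2@OFF-o["tcp_pos"])/800;print("shift",d.round(4),"rows",round(np.linalg.norm(d)*12.8,1),"tcp goal",T-M2@OFF)
    print("unit slot axes in tool (per mm): x",(M.T@SX/800).round(5),"y",(M.T@RY/800).round(5),"z",(M.T@SZ/800).round(5))
E
python3 - <<'E'
from h import *
slot([0,3,150])
E
```

```text
B slot xyz [430.31 189.49 344.07] tilt err deg (about Y) -0.49 roll 2.08
turn/pi -0.0026 F slot [ 0.  -0.6 -1.8]
shift [-0.2463 -0.5339  0.2385] rows 8.1 tcp goal [ 523.0276 -245.1546  248.7044]
unit slot axes in tool (per mm): x [ 0.      0.0013 -0.    ] y [ 0.0013 -0.      0.0001] z [ 0.0001 -0.     -0.0013]
```

arm_command(increments=[-1,-0.025,-0.055,0.01,0,-1,-0.05,-0.11,0.02,0,-1,-0.075,-0.165,0.04,0,-1,-0.1,-0.22,0.06,0,-1,-0.13,-0.28,0.08,-0.0026])

```text
clock: 12.65
tcp_pos: [689.3, -159.9, 448.6]
tcp_rot: [0.714, 0.679, 0.129, 0.111]
wrist_force: [1.0, -1.2, -0.3]
width: 9.7
finger_force: 30.0
```

arm_command(increments=[-1,-0.025,-0.055,0.03,0,-1,-0.05,-0.11,0.06,0,-1,-0.075,-0.165,0.09,0,-1,-0.1,-0.22,0.12,0,-1,-0.117,-0.254,0.15,0])

```text
clock: 13.28
tcp_pos: [533.5, -241.0, 264.8]
tcp_rot: [0.715, 0.678, 0.128, 0.111]
wrist_force: [0.3, -0.6, -2.1]
width: 9.6
finger_force: 30.0
```

arm_command(increments=[-1,0,0,0,0,-1,0,0,0,0])

```text
clock: 13.52
tcp_pos: [537.2, -240.2, 267.5]
tcp_rot: [0.715, 0.678, 0.129, 0.112]
wrist_force: [0.7, 0.2, -1.5]
width: 9.7
finger_force: 30.0
```

Run:
```python
from h import *
st();slot([0,3,70])
```

```text
t 13.53 tcp [ 537.2 -240.2  267.5] yYaw -3.33 z [ 0.336  0.016 -0.942] F [ 0.7  0.2 -1.5] T [-0.03  0.37  0.01] w 9.7 ff 30.0 q [ 0.09  0.14  0.39  1.92 -0.3   0.81  0.59]
B slot xyz [ 19.47   8.72 162.97] tilt err deg (about Y) -0.45 roll 2.05
turn/pi 0.0003 F slot [ 0.1  0.3 -1.7]
shift [-0.0113 -0.0234  0.1161] rows 1.5 tcp goal [ 550.3033 -246.7295  173.513 ]
unit slot axes in tool (per mm): x [-0.      0.0013 -0.    ] y [0.0013 0.     0.    ] z [ 0.     -0.     -0.0013]
```

arm_command(increments=[-1,-0.006,-0.012,0.02,0,-1,-0.0113,-0.0234,0.05,0,-1,-0.0113,-0.0234,0.09,0,-1,-0.0113,-0.0234,0.112,0,-1,-0.0113,-0.0234,0.112,0])

```text
clock: 14.15
tcp_pos: [548.3, -246.6, 174.8]
tcp_rot: [0.715, 0.679, 0.128, 0.11]
wrist_force: [-0.9, 0.0, -2.3]
width: 10.1
finger_force: 30.0
```

arm_command(increments=[-1,0,0,0,0,-1,0,0,0,0])

```text
clock: 14.4
tcp_pos: [548.0, -247.8, 176.6]
tcp_rot: [0.715, 0.678, 0.129, 0.112]
wrist_force: [0.2, -0.2, -2.3]
width: 9.7
finger_force: 30.0
```

Run:
```python
from h import *
st();slot([0,3,62])
s=arm.grab_frame("scene");t=arm.grab_frame("top")
cv2.imwrite("pics/s2.png",s);cv2.imwrite("pics/t2.png",t)
f=lambda im,x,y,w,h:cv2.resize(cv2.convertScaleAbs(im[y:y+h,x:x+w],alpha=1.5),(400,300),interpolation=cv2.INTER_CUBIC)
cv2.imwrite("pics/crop4.png",np.hstack([f(t,392,185,60,45),f(s,226,96,60,45)]))
```

```text
t 14.4 tcp [ 548.  -247.8  176.6] yYaw -3.41 z [ 0.336  0.015 -0.942] F [ 0.2 -0.2 -2.3] T [-0.09  0.43 -0.02] w 9.7 ff 30.0 q [ 0.15  0.27  0.35  2.   -0.45  0.63  0.75]
B slot xyz [-1.08  1.75 73.69] tilt err deg (about Y) -0.44 roll 2.01
turn/pi -0.0 F slot [-0.6 -0.2 -2.2]
shift [0.001  0.0015 0.0146] rows 0.2 tcp goal [ 553.0227 -246.8407  165.9884]
unit slot axes in tool (per mm): x [ 0.      0.0013 -0.    ] y [ 0.0013 -0.      0.    ] z [ 0.     -0.     -0.0013]
```

View pics/crop4.png

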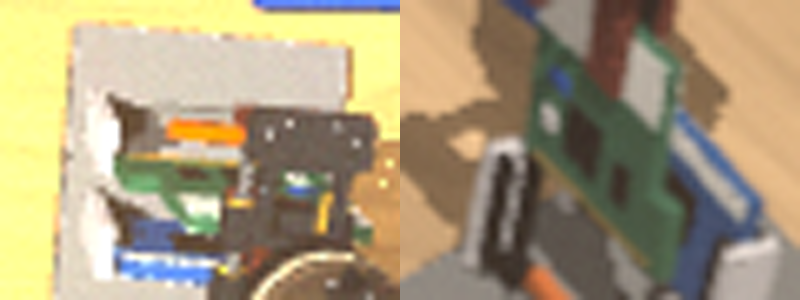

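The view shows the module's lower −y gold corner at about (245.5,118.2) in the scene picture, just right of the post whose channel centre is near (243,118). I'll check that against what the pose predicts.

```bash
python3 - <<'E'
from h import *
o=arm.observe();M=R.from_quat(o["tcp_rot"]).as_matrix()
for y in(-60,60):
  for x in(-5,5):
    P=o["tcp_pos"]+M@(OFF+[y,x,0]);print(y,x,P.round(1),"scene",proj("scene",P).round(2),"top",proj("top",P).round(2))
for p in [(0,64.5,60),(0,-58.5,60)]:
    P=S0+p[0]*SX+p[1]*RY+p[2]*SZ;print("mouth",P.round(1),proj("scene",P).round(2),proj("top",P).round(2))
E
python3 - <<'E'
import cv2,numpy as np
s=cv2.imread("pics/s2.png");s0=cv2.imread("pics/scene0.png")
# gold lower edge: hue mask
h=cv2.cvtColor(s[96:141,226:286],cv2.COLOR_BGR2HSV);m=cv2.inRange(h,(15,90,60),(32,255,255))
ys,xs=np.where(m>0);print(sorted(zip((xs+226).tolist(),(ys+96).tolist())))
for r in(119,122,125): print(r,s0[r,234:252].mean(1).round().tolist())
E
```

```text
-60 -5 [ 566.2 -311.5   98.9] scene [245.96 115.3 ] top [440.77 212.35]
-60 5 [ 575.6 -312.1  102.2] scene [243.41 115.9 ] top [441.15 209.85]
60 -5 [ 571.9 -191.7  102.9] scene [265.6  137.02] top [409.76 209.86]
60 5 [ 581.3 -192.3  106.2] scene [263.04 137.73] top [410.1  207.36]
mouth [ 583.3 -189.7   90.4] [263.54 141.59] [408.74 207.04]
mouth [ 576.  -312.5   90.4] [243.73 118.26] [440.55 209.89]
[(226, 96), (226, 97), (226, 98), (226, 99), (226, 100), (226, 101), (226, 102), (226, 103), (226, 104), (226, 105), (226, 106), (226, 107), (226, 108), (226, 109), (226, 110), (226, 111), (226, 112), (226, 113), (226, 114), (226, 115), (226, 116), (226, 117), (226, 118), (226, 119), (226, 120), (226, 121), (226, 122), (226, 123), (226, 124), (226, 125), (226, 126), (226, 127), (226, 128), (226, 129), (226, 130), (226, 131), (226, 132), (226, 133), (226, 134), (226, 135), (226, 136), (227, 96), (227, 97), (227, 98), (227, 99), (227, 100), (227, 101), (227, 102), (227, 103), (227, 104), (227, 105), (227, 106), (227, 107), (227, 108), (227, 109), (227, 110), (227, 111), (227, 112), (227,
[... 11429 characters left out ...]
3), (285, 104), (285, 105), (285, 106), (285, 107), (285, 108), (285, 109), (285, 110), (285, 111), (285, 112), (285, 113), (285, 114), (285, 115), (285, 116), (285, 117), (285, 118), (285, 119), (285, 120), (285, 121), (285, 122), (285, 123), (285, 124), (285, 125), (285, 126), (285, 127), (285, 128), (285, 129), (285, 130), (285, 131)]
119 [119.0, 120.0, 122.0, 121.0, 114.0, 110.0, 92.0, 48.0, 82.0, 111.0, 92.0, 44.0, 37.0, 54.0, 89.0, 89.0, 76.0, 96.0]
122 [116.0, 117.0, 116.0, 113.0, 109.0, 87.0, 42.0, 36.0, 45.0, 76.0, 73.0, 36.0, 35.0, 83.0, 92.0, 71.0, 91.0, 110.0]
125 [121.0, 122.0, 118.0, 111.0, 100.0, 72.0, 35.0, 35.0, 78.0, 82.0, 40.0, 36.0, 57.0, 100.0, 101.0, 85.0, 104.0, 101.0]
```

Run:
```python
from h import *
s=cv2.imread("pics/s2.png");o=arm.observe();M=R.from_quat(o["tcp_rot"]).as_matrix()
for n,y,z in(("top-",-60,110),("bot-",-60,0),("bot+",60,0),("sh60",60,40),("sh42",42,40),("top42",42,110)):
    P=o["tcp_pos"]+M@(OFF+[y,5,-z]);print(n,proj("scene",P).round(1))
h=cv2.cvtColor(s,cv2.COLOR_BGR2HSV);m=cv2.inRange(h,(45,70,25),(90,255,255));m[:,:235]=0;m[:,295:]=0;m[:80]=0;m[160:]=0
for r in range(90,148,4):
    x=np.where(m[r])[0];print(r,(x.min(),x.max()) if len(x) else None,end="; ")
big=cv2.resize(cv2.convertScaleAbs(s[82:150,226:300],alpha=1.7),None,fx=8,fy=8,interpolation=cv2.INTER_CUBIC)
for y,z in((-60,110),(-60,0),(60,0),(60,40),(42,40),(42,110)):
    q=(proj("scene",o["tcp_pos"]+M@(OFF+[y,5,-z]))-[226,82]+.5)*8
    cv2.drawMarker(big,tuple(int(v) for v in q),(0,0,255),cv2.MARKER_CROSS,12,1)
cv2.imwrite("pics/crop5.png",big)
```

```text
top- [247.9  88.1]
bot- [243.4 115.9]
bot+ [263.  137.7]
sh60 [265. 128.]
sh42 [261.9 124.6]
top42 [265.5 106.7]
90 None; 94 None; 98 None; 102 None; 106 None; 110 None; 114 None; 118 None; 122 None; 126 None; 130 None; 134 None; 138 None; 142 None; 146 None;
```

View pics/crop5.png

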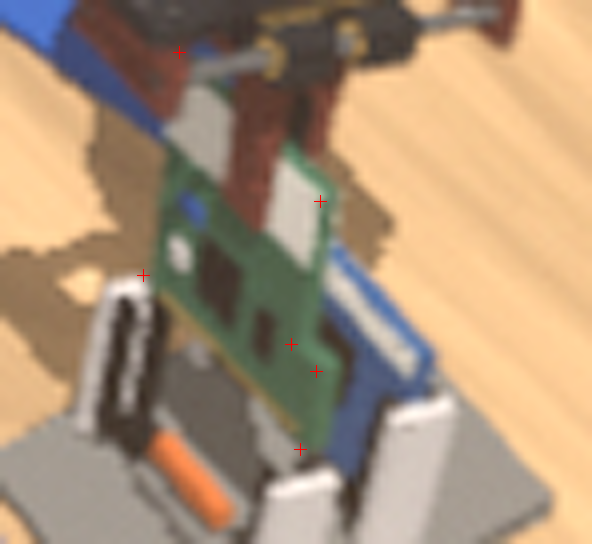

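The overlay matches the module's +y side to about 1 px. The −y corner is blurred by shadow and the post top. I'll find the exact fit by touch.

arm_command(increments=[-1,0.0016,0,0.005,0,-1,0.0016,0,0.0095,0,-1,0.0016,0,0.0125,0,-1,0.0016,0,0.0145,0,-1,0.0016,0,0.0145,0])

```text
clock: 15.12
tcp_pos: [551.4, -246.0, 164.2]
tcp_rot: [0.715, 0.678, 0.129, 0.111]
wrist_force: [0.8, -1.3, -2.1]
width: 9.7
finger_force: 30.0
```

Run:
```python
from h import *
slot()
```

```text
B slot xyz [-2.37  3.77 60.9 ] tilt err deg (about Y) -0.57 roll 2.04
turn/pi -0.0001 F slot [ 0.1 -1.2 -2.2]
unit slot axes in tool (per mm): x [ 0.      0.0013 -0.    ] y [ 0.0013 -0.      0.    ] z [ 0.     -0.     -0.0013]
```

arm_command(increments=[-1,0,0,0.001,0,-1,0,0,0.002,0,-1,0,0,0.003,0,-1,0,0,0.004,0,-1,0,0,0.004,0])

```text
clock: 15.75
tcp_pos: [552.5, -245.9, 161.3]
tcp_rot: [0.715, 0.678, 0.129, 0.111]
wrist_force: [-0.1, -0.0, -2.0]
width: 9.9
finger_force: 30.0
```

Run:
```python
from h import *
slot()
```

```text
B slot xyz [-2.32  3.98 57.8 ] tilt err deg (about Y) -0.56 roll 2.04
turn/pi -0.0 F slot [-0.8 -0.  -1.9]
unit slot axes in tool (per mm): x [ 0.      0.0013 -0.    ] y [ 0.0013 -0.      0.    ] z [ 0.     -0.     -0.0013]
```

arm_command(increments=[-1,0,0,0.001,0,-1,0,0,0.002,0,-1,0,0,0.003,0,-1,0,0,0.004,0,-1,0,0,0.004,0])

```text
clock: 16.38
tcp_pos: [553.5, -246.0, 158.7]
tcp_rot: [0.715, 0.678, 0.129, 0.111]
wrist_force: [-3.2, -0.1, 4.1]
width: 9.7
finger_force: 30.0
```

Run:
```python
from h import *
slot()
```

```text
B slot xyz [-2.16  3.88 55.01] tilt err deg (about Y) -0.53 roll 2.04
turn/pi -0.0001 F slot [-1.6 -0.3  4.9]
unit slot axes in tool (per mm): x [ 0.      0.0013 -0.    ] y [ 0.0013 -0.      0.    ] z [ 0.     -0.     -0.0013]
```

arm_command(increments=[-1,0,0,0.001,0,-1,0,0,0.002,0,-1,0,0,0.003,0,-1,0,0,0.004,0,-1,0,0,0.004,0])

```text
clock: 17.0
tcp_pos: [554.4, -248.5, 156.8]
tcp_rot: [0.716, 0.677, 0.128, 0.113]
wrist_force: [-7.6, -4.8, 12.2]
width: 10.0
finger_force: 30.0
```

Run:
```python
from h import *
slot()
```

```text
B slot xyz [-1.8   1.22 52.84] tilt err deg (about Y) -0.43 roll 1.86
turn/pi -0.0005 F slot [-2.7 -5.2 14. ]
unit slot axes in tool (per mm): x [ 0.      0.0013 -0.    ] y [ 0.0013 -0.      0.    ] z [ 0.     -0.     -0.0013]
```

Run:
```python
from h import *
st()
```

```text
t 17.0 tcp [ 554.4 -248.5  156.8] yYaw -3.5 z [ 0.336  0.013 -0.942] F [-7.6 -4.8 12.2] T [-0.64  1.45  0.02] w 10.0 ff 30.0 q [ 0.16  0.31  0.33  2.   -0.48  0.59  0.78]
```

arm_command(increments=[-1,0,0,-0.004,0,-1,-0.003,0,-0.004,0,-1,-0.003,0,-0.002,0,-1,-0.003,0,-0.001,0,-1,-0.003,0,0.0,0])

```text
clock: 17.62
tcp_pos: [554.5, -249.4, 156.0]
tcp_rot: [0.715, 0.678, 0.129, 0.112]
wrist_force: [-6.8, -3.3, 9.7]
width: 10.1
finger_force: 30.0
```

Run:
```python
from h import *
st();slot()
```

```text
t 17.62 tcp [ 554.5 -249.4  156. ] yYaw -3.44 z [ 0.335  0.014 -0.942] F [-6.8 -3.3  9.7] T [-0.27  1.23  0.13] w 10.1 ff 30.0 q [ 0.16  0.31  0.33  2.   -0.49  0.59  0.78]
B slot xyz [-1.93  0.43 52.1 ] tilt err deg (about Y) -0.49 roll 1.96
turn/pi -0.0002 F slot [-2.9 -3.7 11.4]
unit slot axes in tool (per mm): x [ 0.      0.0013 -0.    ] y [ 0.0013 -0.      0.    ] z [ 0.     -0.     -0.0013]
```

arm_command(increments=[-1,0,0,-0.006,0,-1,-0.003,-0.001,-0.006,0,-1,-0.003,-0.001,-0.006,0])

```text
clock: 18.0
tcp_pos: [552.2, -250.1, 159.3]
tcp_rot: [0.715, 0.678, 0.129, 0.111]
wrist_force: [0.1, 2.2, -0.9]
width: 10.0
finger_force: 30.0
```

Run:
```python
from h import *
slot()
```

```text
B slot xyz [-2.99 -0.19 55.91] tilt err deg (about Y) -0.56 roll 2.08
turn/pi 0.0001 F slot [-0.4  2.2 -0.8]
unit slot axes in tool (per mm): x [ 0.      0.0013 -0.    ] y [0.0013 0.     0.0001] z [ 0.0001 -0.     -0.0013]
```

arm_command(increments=[-1,0,0,0.002,0,-1,0,0,0.004,0,-1,0,0,0.006,0,-1,0,0,0.008,0,-1,0,0,0.008,0])

```text
clock: 18.62
tcp_pos: [553.9, -252.2, 154.4]
tcp_rot: [0.716, 0.678, 0.128, 0.112]
wrist_force: [-6.4, -0.7, 8.6]
width: 9.6
finger_force: 30.0
```

Run:
```python
from h import *
st();slot()
```

```text
t 18.62 tcp [ 553.9 -252.2  154.4] yYaw -3.46 z [ 0.335  0.014 -0.942] F [-6.4 -0.7  8.6] T [0.17 1.08 0.27] w 9.6 ff 30.0 q [ 0.17  0.32  0.33  2.   -0.49  0.59  0.79]
B slot xyz [-2.89 -2.36 50.65] tilt err deg (about Y) -0.48 roll 1.94
turn/pi -0.0003 F slot [-3.  -1.1 10.3]
unit slot axes in tool (per mm): x [ 0.      0.0013 -0.    ] y [ 0.0013 -0.      0.    ] z [ 0.     -0.     -0.0013]
```

Run:
```python
from h import *
s=arm.grab_frame("scene");t=arm.grab_frame("top")
a=cv2.resize(cv2.convertScaleAbs(s[98:152,226:274],alpha=1.8),None,fx=11,fy=11,interpolation=cv2.INTER_CUBIC)
b=cv2.resize(t[190:244,396:420],None,fx=11,fy=11,interpolation=cv2.INTER_CUBIC)
cv2.imwrite("pics/crop6.png",np.hstack([a,b]))
```

```text
(no output)
```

View pics/crop6.png

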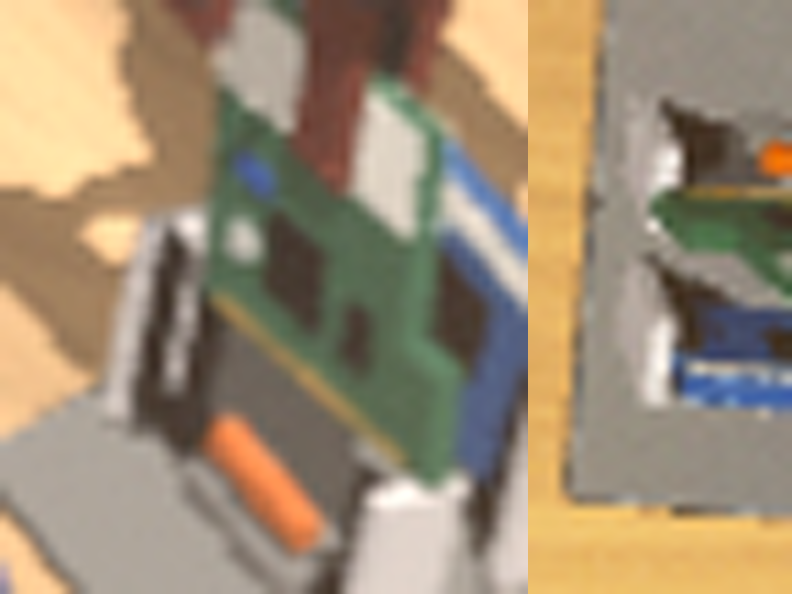

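The picture shows what went wrong. The module has swung in the grip, rolling in its own plane by several degrees. Its −y gold corner at (212,290) is inboard of the −y channel (gap near column 183), and its +y corner at (430,485) sits on the +y post. I'll lift it clear and press its edge lightly on bare table with a low grip, which levels it to the slot's horizontal width axis.

arm_command(increments=[-1,0,0,-0.02,0,-1,0,0,-0.05,0,-1,0,0,-0.09,0,-1,0,0,-0.12,0,-1,0,0,-0.12,0], force=30)

```text
clock: 19.35
tcp_pos: [522.5, -253.1, 246.2]
tcp_rot: [0.715, 0.677, 0.129, 0.113]
wrist_force: [0.1, -0.6, -2.4]
width: 10.0
finger_force: 30.0
```

Run:
```python
from h import *
st();plan([570,-80,230]);plan([565,-80,100])
```

```text
t 19.35 tcp [ 522.5 -253.1  246.2] yYaw -3.44 z [ 0.338  0.014 -0.941] F [ 0.1 -0.6 -2.4] T [-0.02  0.43  0.01] w 10.0 ff 30.0 q [ 0.11  0.15  0.4   1.96 -0.34  0.77  0.66]
shift [0.2182 0.0368 0.0422] turn 0 n rows 2.9
shift [ 0.2127 -0.0238  0.193 ] turn 0 n rows 3.7
```

arm_command(increments=[-1,0.02,0.003,0,0,-1,0.06,0.009,0,0,-1,0.11,0.017,0,0,-1,0.16,0.025,0.01,0,-1,0.195,0.03,0.02,0])

```text
clock: 19.98
tcp_pos: [557.6, -95.1, 240.9]
tcp_rot: [0.715, 0.679, 0.128, 0.11]
wrist_force: [0.7, -0.7, -2.2]
width: 9.8
finger_force: 30.0
```

arm_command(increments=[-1,0.02,0.0,0.02,0,-1,0.023,-0.02,0.06,0,-1,0.023,-0.04,0.1,0,-1,0.023,-0.05,0.14,0,-1,0.023,-0.053,0.155,0])

```text
clock: 20.6
tcp_pos: [558.3, -75.2, 108.6]
tcp_rot: [0.716, 0.678, 0.127, 0.11]
wrist_force: [-0.8, -0.4, -1.7]
width: 10.0
finger_force: 30.0
```

Run:
```python
from h import *
st();M=R.from_quat(arm.observe()["tcp_rot"]).as_matrix();print("world down in tool per mm",(M.T@[0,0,-1]/800).round(5))
```

```text
t 20.6 tcp [558.3 -75.2 108.6] yYaw -3.45 z [ 0.33   0.015 -0.944] F [-0.8 -0.4 -1.7] T [-0.08  0.47 -0.  ] w 10.0 ff 30.0 q [-0.11  0.29  0.21  2.16 -0.29  0.37  0.29]
world down in tool per mm [-0.     -0.0004  0.0012]
```

arm_command(increments=[-1,0,-0.0025,0.007,0,-1,0,-0.005,0.0145,0,-1,0,-0.0075,0.0215,0,-1,0,-0.0075,0.0215,0], force=12)

```text
clock: 21.1
tcp_pos: [560.0, -74.1, 93.6]
tcp_rot: [0.715, 0.678, 0.129, 0.111]
wrist_force: [0.2, 0.1, -1.7]
width: 9.8
finger_force: 12.0
```

arm_command(increments=[-1,0,-0.0008,0.0024,0,-1,0,-0.0017,0.0048,0,-1,0,-0.0025,0.007,0,-1,0,-0.0034,0.0095,0,-1,0,-0.0034,0.0095,0])

```text
clock: 21.72
tcp_pos: [559.8, -73.8, 85.2]
tcp_rot: [0.715, 0.678, 0.128, 0.111]
wrist_force: [0.7, 0.0, -2.1]
width: 9.9
finger_force: 12.0
```

Run:
```python
from h import *
st()
```

```text
t 21.73 tcp [559.8 -73.8  85.2] yYaw -3.41 z [ 0.334  0.016 -0.942] F [ 0.7  0.  -2.1] T [-0.08  0.45 -0.01] w 9.9 ff 12.0 q [-0.07  0.34  0.17  2.18 -0.33  0.31  0.32]
```

arm_command(increments=[-1,0,-0.0006,0.0016,0,-1,0,-0.0012,0.0033,0,-1,0,-0.0012,0.0033,0])

```text
clock: 22.1
tcp_pos: [560.1, -73.7, 82.8]
tcp_rot: [0.715, 0.678, 0.129, 0.111]
wrist_force: [-1.7, 0.8, 0.1]
width: 10.1
finger_force: 12.0
```

arm_command(increments=[-1,0,-0.0006,0.0016,0,-1,0,-0.0012,0.0033,0,-1,0,-0.0012,0.0033,0])

```text
clock: 22.48
tcp_pos: [560.7, -72.1, 80.8]
tcp_rot: [0.715, 0.678, 0.13, 0.111]
wrist_force: [-3.8, 5.6, 8.7]
width: 10.0
finger_force: 12.0
```

arm_command(increments=[-1,0,-0.0004,0.0012,0,-1,0,-0.0008,0.0024,0,-1,0,-0.0008,0.0024,0])

```text
clock: 22.85
tcp_pos: [561.1, -71.5, 79.2]
tcp_rot: [0.714, 0.679, 0.13, 0.111]
wrist_force: [-4.5, 6.8, 12.3]
width: 10.3
finger_force: 12.0
```

Run:
```python
from h import *
st()
```

```text
t 22.85 tcp [561.1 -71.5  79.2] yYaw -3.29 z [ 0.337  0.018 -0.941] F [-4.5  6.8 12.3] T [1.36 0.26 0.5 ] w 10.3 ff 12.0 q [-0.06  0.35  0.15  2.18 -0.34  0.29  0.34]
```

arm_command(increments=[-1,0,0,0,0,-1,0,-0.0004,0.0012,0,-1,0,-0.0008,0.0024,0,-1,0,-0.0008,0.0024,0], force=8)

```text
clock: 23.35
tcp_pos: [561.6, -71.8, 77.2]
tcp_rot: [0.714, 0.679, 0.13, 0.111]
wrist_force: [-2.1, 5.2, 9.6]
width: 9.9
finger_force: 8.0
```

arm_command(increments=[-1,0,-0.0004,0.0012,0,-1,0,-0.0008,0.0024,0,-1,0,-0.0008,0.0024,0])

```text
clock: 23.72
tcp_pos: [562.0, -71.8, 75.4]
tcp_rot: [0.714, 0.679, 0.13, 0.112]
wrist_force: [-1.9, 5.1, 9.9]
width: 9.9
finger_force: 8.0
```

Run:
```python
from h import *
st()
cv2.imwrite("pics/s3.png",arm.grab_frame("scene"));cv2.imwrite("pics/t3.png",arm.grab_frame("top"))
s=cv2.imread("pics/s3.png");g=lambda y,z:arm.observe()["tcp_pos"]-19*R.from_quat(arm.observe()["tcp_rot"]).apply([0,0,1])+(y-5.4)*RY+5*SX-(97.1-z)*SZ
for y,z in((-60,0),(60,0),(60,40),(42,110),(-60,110)): print(y,z,g(y,z).round(1),proj("scene",g(y,z)).round(1))
h=cv2.cvtColor(s,cv2.COLOR_BGR2HSV);m=cv2.inRange(h,(35,60,25),(90,255,255));
k=cv2.connectedComponentsWithStats(m);print([ (r.tolist()) for r in k[2][1:] if r[4]>60])
```

```text
t 23.73 tcp [562.  -71.8  75.4] yYaw -3.3 z [ 0.338  0.017 -0.941] F [-1.9  5.1  9.9] T [ 1.01 -0.27  0.47] w 9.9 ff 8.0 q [-0.05  0.36  0.15  2.18 -0.35  0.28  0.34]
-60 0 [ 589.5 -139.7    3.7] [273.6 167.6]
60 0 [596.6 -19.9   3.7] [293.8 191.8]
60 40 [583.  -19.1  41.3] [296.7 183.4]
42 110 [558.  -35.6 107.1] [298.7 164.2]
-60 110 [ 552.  -137.5  107.1] [280.5 143.3]
[[277, 162, 25, 30, 185], [211, 204, 12, 25, 62]]
```

Run:
```python
from h import *
def edges(f,box):
    s=cv2.imread(f);h=cv2.cvtColor(s,cv2.COLOR_BGR2HSV);m=cv2.inRange(h,(35,60,25),(90,255,255))
    x0,y0,x1,y1=box;P=[]
    for x in range(x0,x1):
        r=np.where(m[y0:y1,x])[0]
        if len(r):P.append((x,r.max()+y0,r.min()+y0))
    print(f,P)
edges("pics/s3.png",(274,155,305,196))
P=lambda d:np.array(d,float)
o=np.array([590.,-80,3])
print("slot y dir px/100mm",proj("scene",o+50*RY)-proj("scene",o-50*RY))
print("slot z dir px/100mm",proj("scene",o+100*SZ)-proj("scene",o))
```

```text
pics/s3.png [(277, np.int64(170), np.int64(169)), (278, np.int64(171), np.int64(164)), (279, np.int64(171), np.int64(158)), (280, np.int64(172), np.int64(157)), (281, np.int64(173), np.int64(158)), (282, np.int64(174), np.int64(158)), (283, np.int64(175), np.int64(158)), (284, np.int64(176), np.int64(159)), (285, np.int64(177), np.int64(160)), (286, np.int64(178), np.int64(164)), (287, np.int64(179), np.int64(177)), (288, np.int64(180), np.int64(166)), (289, np.int64(181), np.int64(167)), (290, np.int64(182), np.int64(169)), (291, np.int64(183), np.int64(168)), (292, np.int64(184), np.int64(167)), (293, np.int64(185), np.int64(168)), (294, np.int64(186), np.int64(169)), (295, np.int64(187), np.int64(156)), (296, np.int64(188), np.int64(156)), (297, np.int64(191), np.int64(172)), (298, np.int64(191), np.int64(172)), (299, np.int64(191), np.int64(173)), (300, np.int64(187), np.int64(182)), (301, np.int64(183), np.int64(163))]
slot y dir px/100mm [16.831  20.1608]
slot z dir px/100mm [  6.7915 -21.8046]
```

arm_command(increments=[-1,0.003,0,0,0,-1,0.006,-0.0002,0.0006,0,-1,0.009,-0.0004,0.0012,0,-1,0.012,-0.0004,0.0012,0,-1,0.015,-0.0004,0.0012,0], force=8)

```text
clock: 24.45
tcp_pos: [559.9, -61.5, 72.6]
tcp_rot: [0.715, 0.678, 0.128, 0.11]
wrist_force: [0.6, -0.7, -1.2]
width: 10.3
finger_force: 8.0
```

```bash
cat >> h.py <<'E'
def roll(f,ref,lo=3,hi=5):
    """fit of the module's lower green boundary in the scene picture -> in-plane roll (deg) against slot y"""
    s=arm.grab_frame("scene");cv2.imwrite(f,s);m=cv2.inRange(cv2.cvtColor(s,cv2.COLOR_BGR2HSV),(35,60,25),(90,255,255))
    q=proj("scene",ref);x0=int(q[0]);y0=int(q[1]);P=[]
    for x in range(x0-18,x0+20):
        r=np.where(m[y0-30:y0+22,x])[0]
        if len(r):P.append((x,r.max()+y0-30))
    P=np.array(P,float);a=P[lo:-hi];k=np.polyfit(a[:,0],a[:,1],1)
    yd=proj("scene",ref+50*RY)-proj("scene",ref-50*RY);zd=proj("scene",ref+50*SZ)-proj("scene",ref-50*SZ)
    t=(yd[1]-k[0]*yd[0])/(k[0]*zd[0]-zd[1])
    print("cols",P[0],P[-1],"slope",k[0].round(3),"res",np.std(np.polyval(k,a[:,0])-a[:,1]).round(2),"roll deg",np.degrees(np.arctan(t)).round(1))
def bot():
    o=arm.observe();return o["tcp_pos"]-19*R.from_quat(o["tcp_rot"]).apply([0,0,1])-5.4*RY+5*SX-97.1*SZ
E
python3 - <<'E'
from h import *
st();roll("pics/s4.png",bot())
E
```

```text
t 24.45 tcp [559.9 -61.5  72.6] yYaw -3.44 z [ 0.333  0.016 -0.943] F [ 0.6 -0.7 -1.2] T [-0.29  0.26 -0.04] w 10.3 ff 8.0 q [-0.09  0.36  0.16  2.19 -0.34  0.27  0.31]
cols [279. 170.] [303. 169.] slope 1.199 res 0.54 roll deg 0.0
```

arm_command(increments=[-1,0,-0.0004,0.0012,0,-1,0,-0.0008,0.0024,0,-1,0,-0.0008,0.0024,0], force=8)

```text
clock: 24.88
tcp_pos: [560.3, -60.4, 71.2]
tcp_rot: [0.715, 0.678, 0.129, 0.11]
wrist_force: [-3.2, 3.3, 6.1]
width: 10.1
finger_force: 8.0
```

Run:
```python
from h import *
st();roll("pics/s5.png",bot())
```

```text
t 24.88 tcp [560.3 -60.4  71.2] yYaw -3.37 z [ 0.334  0.017 -0.943] F [-3.2  3.3  6.1] T [0.58 0.52 0.27] w 10.1 ff 8.0 q [-0.09  0.36  0.16  2.19 -0.34  0.27  0.31]
cols [279. 170.] [302. 186.] slope 1.181 res 0.29 roll deg 0.6
```

arm_command(increments=[-1,0,0,0,0,-1,0,0,0,0,-1,0,0.002,-0.006,0,-1,0,0.004,-0.012,0], force=55)

```text
clock: 25.42
tcp_pos: [560.0, -61.9, 81.1]
tcp_rot: [0.715, 0.678, 0.128, 0.111]
wrist_force: [0.3, 0.2, -2.2]
width: 10.1
finger_force: 55.0
```

Run:
```python
from h import *
st()
o=arm.observe();c=o["tcp_pos"]-19*R.from_quat(o["tcp_rot"]).apply([0,0,1])
L=93.7
for lab,x,y,z in(("far bot-",5,-60,0),("far bot+",5,60,0),("near bot+",-5,60,0),("near sh60",-5,60,40),("near top42",-5,42,110),("far top-",5,-60,110)):
    p=c+(y-5.4)*RY+x*SX-(L-z)*SZ;print(lab,p.round(1),proj("scene",p).round(1),proj("top",p).round(1))
s=arm.grab_frame("scene");t=arm.grab_frame("top");cv2.imwrite("pics/s6.png",s);cv2.imwrite("pics/t6.png",t)
def up(im,x,y,w,h,n,k):
    b=cv2.resize(cv2.convertScaleAbs(im[y:y+h,x:x+w],alpha=1.5),None,fx=k,fy=k,interpolation=cv2.INTER_CUBIC)
    for X,Y,z in((5,-60,0),(5,60,0),(-5,60,0),(-5,60,40),(-5,42,110),(5,-60,110)):
        q=(proj(n,c+(Y-5.4)*RY+X*SX-(L-z)*SZ)-[x,y]+.5)*k;cv2.drawMarker(b,tuple(int(v) for v in q),(0,0,255),cv2.MARKER_CROSS,10,1)
    return b
cv2.imwrite("pics/crop7.png",np.hstack([up(s,264,136,48,60,"scene",9),up(t,352,186,40,60,"top",9)]))
```

```text
t 25.43 tcp [560.  -61.9  81.1] yYaw -3.43 z [ 0.333  0.016 -0.943] F [ 0.3  0.2 -2.2] T [-0.03  0.43 -0.04] w 10.1 ff 55.0 q [-0.11  0.34  0.18  2.19 -0.33  0.29  0.3 ]
far bot- [ 586.5 -129.7   12.7] [275.9 167.5] [390.5 206.9]
far bot+ [593.6  -9.9  12.7] [296.3 191.9] [360.6 204.2]
near bot+ [584.2  -9.4   9.3] [298.7 191. ] [360.3 206.6]
near sh60 [570.6  -8.5  46.9] [301.7 182.5] [360.7 209.5]
near top42 [545.6 -25.1 112.6] [303.8 163.2] [366.3 215.3]
far top- [ 548.9 -127.5  116.1] [282.9 143. ] [393.3 215.2]
```

View pics/crop7.png

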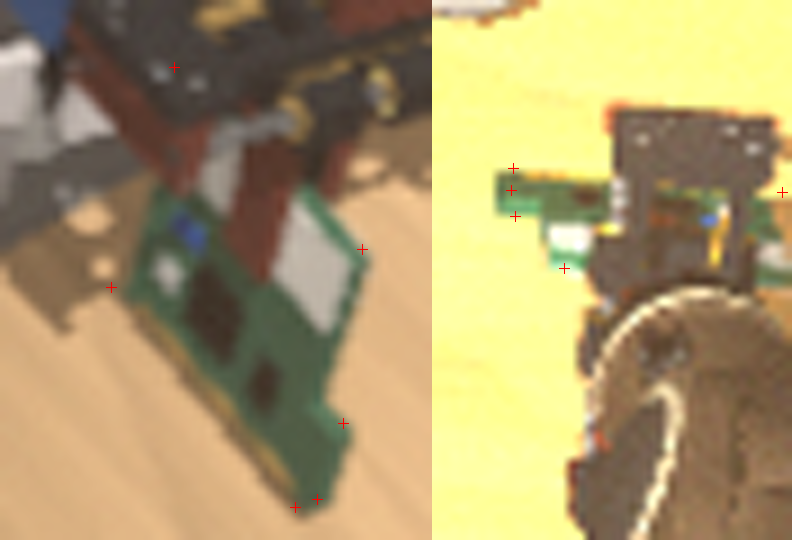

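The scene crop shows the module level now, with its gold edge running from (133,305) to (305,517). It sits about 6.5 mm further along +y in the hand than I assumed, so I'm correcting that offset.

```bash
cat >> h.py <<'E'
YO,LL=1.1,93.7
def slot2(goal=None):
    o=arm.observe();M=R.from_quat(o["tcp_rot"]).as_matrix()
    B=o["tcp_pos"]-19*M[:,2]+YO*RY-LL*SZ-S0;b=np.array([B@SX,B@RY,B@SZ]);F=o["wrist_force"]
    print("B",b.round(2),"tilt",np.degrees(np.arcsin(M[:,2]@SX)).round(2),"F slot",np.array([F@SX,F@RY,F@SZ]).round(1),"T",o["ft_torque"].round(2),"yawerr/pi",(np.arctan2(M[:,1]@RY,M[:,0]@RY)/np.pi).round(4))
    if goal is not None:
        d=goal-b;print("shift",(M.T@(d[0]*SX+d[1]*RY+d[2]*SZ)/800).round(4))
E
python3 - <<'E'
from h import *
slot2([-1,3,170]);slot2([-1,3,75])
E
```

```text
B [-31.21 191.16 -12.53] tilt -0.52 F slot [-0.7  0.2 -1.6] T [-0.1   0.4   0.03] yawerr/pi -0.0001
shift [-0.2269  0.0358 -0.2367]
B [-31.21 191.16 -12.53] tilt -0.52 F slot [-0.7  0.2 -1.6] T [-0.1   0.4   0.03] yawerr/pi -0.0001
shift [-0.2312  0.0369 -0.118 ]
```

arm_command(increments=[-1,0,0,-0.02,0,-1,0,0,-0.06,0,-1,0,0,-0.1,0,-1,0,0.01,-0.14,0,-1,-0.02,0.02,-0.16,0])

```text
clock: 26.15
tcp_pos: [531.9, -80.0, 209.3]
tcp_rot: [0.715, 0.678, 0.13, 0.111]
wrist_force: [1.2, -0.3, -2.4]
width: 9.5
finger_force: 55.0
```

arm_command(increments=[-1,-0.04,0.005,-0.01,0,-1,-0.08,0.01,-0.02,0,-1,-0.12,0.016,-0.02,0,-1,-0.16,0.016,-0.02,0,-1,-0.185,0.016,-0.01,0])

```text
clock: 26.78
tcp_pos: [533.8, -231.2, 214.8]
tcp_rot: [0.716, 0.677, 0.129, 0.112]
wrist_force: [0.7, 0.5, -2.4]
width: 9.9
finger_force: 55.0
```

arm_command(increments=[-1,-0.015,0,0,0,-1,-0.02,0,0.01,0,-1,-0.02,0,0.02,0,-1,-0.02,0,0.02,0])

```text
clock: 27.28
tcp_pos: [538.8, -243.6, 196.9]
tcp_rot: [0.715, 0.679, 0.128, 0.11]
wrist_force: [0.5, 0.2, -2.1]
width: 9.7
finger_force: 55.0
```

Run:
```python
from h import *
st();slot2([-1,3,70])
```

```text
t 27.27 tcp [ 538.8 -243.6  196.9] yYaw -3.34 z [ 0.333  0.017 -0.943] F [ 0.5  0.2 -2.1] T [-0.03  0.42 -0.01] w 9.7 ff 55.0 q [ 0.09  0.23  0.42  2.   -0.43  0.68  0.73]
B [-2.16  8.47 99.47] tilt -0.64 F slot [-0.3  0.2 -2.2] T [-0.03  0.42 -0.01] yawerr/pi 0.0003
shift [-0.0082  0.0019  0.0365]
```

arm_command(increments=[-1,-0.004,0.001,0.012,0,-1,-0.0068,0.0015,0.026,0,-1,-0.0068,0.0015,0.04,0,-1,-0.0068,0.0015,0.042,0,-1,-0.0068,0.0015,0.042,0])

```text
clock: 27.9
tcp_pos: [550.9, -249.9, 166.1]
tcp_rot: [0.715, 0.678, 0.128, 0.111]
wrist_force: [-0.3, 0.2, -2.0]
width: 9.9
finger_force: 55.0
```

Run:
```python
from h import *
slot2([-1,3,60])
o=arm.observe();M=R.from_quat(o["tcp_rot"]).as_matrix();B=o["tcp_pos"]-19*M[:,2]+YO*RY-LL*SZ
roll("pics/s7.png",B+5*SX)
print("pred far corners",proj("scene",B+5*SX-60*RY).round(1),proj("scene",B+5*SX+60*RY).round(1),"top",proj("top",B+5*SX+60*RY).round(1),proj("top",B-5*SX+60*RY).round(1))
t=arm.grab_frame("top");cv2.imwrite("pics/t7.png",t);m=cv2.inRange(cv2.cvtColor(t,cv2.COLOR_BGR2HSV),(45,60,30),(95,255,255))
ys,xs=np.where(m[195:225,400:425]);print("top green min col",xs.min()+400,"rows there",(ys[xs<=xs.min()+2]+195).tolist())
```

```text
B [-0.94  2.89 66.31] tilt -0.58 F slot [-1.   0.2 -1.7] T [-0.    0.4  -0.01] yawerr/pi -0.0001
shift [-0.0001  0.      0.0079]
cols [245. 117.] [267. 130.] slope 1.196 res 0.44 roll deg -0.6
pred far corners [243.2 117.3] [262.6 140.1] top [409.5 206.5] [409.2 209. ]
top green min col 410 rows there [210, 210, 211, 211, 211, 212, 212]
```

arm_command(increments=[-1,0,0,0.002,0,-1,0,0,0.004,0,-1,0,0,0.0055,0,-1,0,0,0.007,0,-1,0,0,0.007,0])

```text
clock: 28.62
tcp_pos: [552.8, -249.7, 161.0]
tcp_rot: [0.715, 0.678, 0.129, 0.111]
wrist_force: [0.1, 0.4, -1.8]
width: 9.8
finger_force: 55.0
```

arm_command(increments=[-1,0,0,0.001,0,-1,0,0,0.0025,0,-1,0,0,0.0025,0])

```text
clock: 29.0
tcp_pos: [553.6, -249.8, 159.3]
tcp_rot: [0.715, 0.678, 0.129, 0.111]
wrist_force: [0.4, -0.0, -1.4]
width: 10.0
finger_force: 55.0
```

Run:
```python
from h import *
slot2()
```

```text
B [-0.82  3.17 58.95] tilt -0.54 F slot [-0.1  0.  -1.4] T [-0.01  0.4   0.03] yawerr/pi -0.0001
```

arm_command(increments=[-1,0,0,0.001,0,-1,0,0,0.0025,0,-1,0,0,0.0025,0])

```text
clock: 29.38
tcp_pos: [553.9, -250.0, 158.8]
tcp_rot: [0.715, 0.678, 0.129, 0.111]
wrist_force: [-9.9, 2.6, 14.9]
width: 9.8
finger_force: 55.0
```

Run:
```python
from h import *
slot2()
```

```text
B [-0.67  2.98 58.38] tilt -0.49 F slot [-4.4  2.  17.5] T [0.63 1.51 0.27] yawerr/pi -0.0002
```

arm_command(increments=[-1,0,0,-0.0013,0,-1,0,-0.0008,-0.0013,0,-1,0,-0.0008,-0.0013,0])

```text
clock: 29.75
tcp_pos: [553.7, -249.9, 158.9]
tcp_rot: [0.715, 0.678, 0.129, 0.111]
wrist_force: [-3.4, 1.4, 6.5]
width: 9.8
finger_force: 55.0
```

arm_command(increments=[-1,0,-0.0008,0,0,-1,0,-0.0008,0,0])

```text
clock: 30.0
tcp_pos: [553.5, -249.9, 158.9]
tcp_rot: [0.715, 0.678, 0.129, 0.112]
wrist_force: [-1.9, 1.4, 7.4]
width: 9.7
finger_force: 55.0
```

arm_command(increments=[-1,0,-0.0008,0,0,-1,0,-0.0008,0,0])

```text
clock: 30.25
tcp_pos: [553.4, -249.8, 158.9]
tcp_rot: [0.715, 0.678, 0.129, 0.112]
wrist_force: [-0.2, 0.7, 5.6]
width: 9.3
finger_force: 55.0
```

arm_command(increments=[-1,0,-0.0008,0,0,-1,0,-0.0008,0,0])

```text
clock: 30.5
tcp_pos: [553.2, -249.8, 158.9]
tcp_rot: [0.715, 0.678, 0.13, 0.112]
wrist_force: [1.7, 0.5, 6.2]
width: 9.5
finger_force: 55.0
```

Run:
```python
from h import *
slot2()
```

```text
B [-1.37  3.13 58.74] tilt -0.34 F slot [3.7 0.6 5.3] T [ 0.26 -0.6   0.07] yawerr/pi 0.0
```

arm_command(increments=[-1,0,0,-0.003,0,-1,0,0,-0.003,0,-1,0,0,-0.001,0,-1,0,0,0.0005,0,-1,0,0,0.0005,0])

```text
clock: 31.12
tcp_pos: [550.9, -249.7, 158.0]
tcp_rot: [0.715, 0.678, 0.129, 0.111]
wrist_force: [-10.5, 3.5, 14.4]
width: 9.8
finger_force: 55.0
```

Run:
```python
from h import *
slot2()
```

```text
B [-3.8   3.11 58.66] tilt -0.55 F slot [-5.1  2.9 17.2] T [0.48 1.73 0.29] yawerr/pi -0.0002
```

arm_command(increments=[-1,0,0,-0.003,0,-1,0,0.005,-0.003,0,-1,0,0.005,-0.001,0,-1,0,0.005,0.0,0,-1,0,0.005,0.0,0])

```text
clock: 31.75
tcp_pos: [555.6, -250.4, 158.4]
tcp_rot: [0.715, 0.678, 0.128, 0.111]
wrist_force: [0.8, -1.7, -2.1]
width: 9.5
finger_force: 55.0
```

Run:
```python
from h import *
slot2()
```

```text
B [ 0.79  2.75 57.44] tilt -0.52 F slot [ 0.2 -1.6 -2.3] T [-0.38 -0.04 -0.22] yawerr/pi -0.0002
```

arm_command(increments=[-1,0,0,0.001,0,-1,0,0,0.002,0,-1,0,0,0.003,0,-1,0,0,0.004,0,-1,0,0,0.004,0])

```text
clock: 32.38
tcp_pos: [556.6, -250.3, 155.6]
tcp_rot: [0.715, 0.678, 0.129, 0.111]
wrist_force: [1.0, -3.5, 0.3]
width: 9.5
finger_force: 55.0
```

Run:
```python
from h import *
slot2()
```

```text
B [ 0.75  2.84 54.46] tilt -0.51 F slot [ 1.3 -3.5 -0.1] T [-1.14 -0.06 -0.44] yawerr/pi -0.0002
```

arm_command(increments=[-1,0,0,0.001,0,-1,0,0,0.002,0,-1,0,0,0.003,0,-1,0,0,0.004,0,-1,0,0,0.004,0])

```text
clock: 33.0
tcp_pos: [557.7, -250.4, 152.6]
tcp_rot: [0.715, 0.678, 0.129, 0.111]
wrist_force: [0.5, -6.3, 1.6]
width: 9.7
finger_force: 55.0
```

Run:
```python
from h import *
slot2()
```

```text
B [ 0.76  2.85 51.3 ] tilt -0.51 F slot [ 1.4 -6.2  1.2] T [-1.3  -0.03 -0.5 ] yawerr/pi -0.0002
```

arm_command(increments=[-1,-0.001,0,0.0,0,-1,-0.0012,0,0.003,0,-1,-0.0013,0,0.006,0,-1,-0.0014,0,0.009,0,-1,-0.0015,0,0.009,0])

```text
clock: 33.62
tcp_pos: [560.2, -250.7, 145.3]
tcp_rot: [0.715, 0.678, 0.129, 0.111]
wrist_force: [4.4, -3.4, -2.0]
width: 9.8
finger_force: 55.0
```

Run:
```python
from h import *
slot2()
```

```text
B [ 0.65  2.7  43.6 ] tilt -0.54 F slot [ 3.6 -3.2 -3.4] T [-1.01 -0.78 -0.5 ] yawerr/pi -0.0
```

arm_command(increments=[-1,0,0,0.002,0,-1,-0.0001,0,0.004,0,-1,-0.0002,0,0.006,0,-1,-0.0003,0,0.008,0,-1,-0.0003,0,0.008,0])

```text
clock: 34.25
tcp_pos: [562.3, -250.8, 139.5]
tcp_rot: [0.715, 0.678, 0.129, 0.111]
wrist_force: [4.9, -3.6, 1.4]
width: 9.8
finger_force: 55.0
```

Run:
```python
from h import *
slot2()
```

```text
B [ 0.66  2.64 37.38] tilt -0.53 F slot [ 5.3 -3.3 -0.4] T [-0.81 -1.04 -0.43] yawerr/pi -0.0
```

arm_command(increments=[-1,-0.0006,0.0006,0.003,0,-1,-0.0007,0.0007,0.006,0,-1,-0.0008,0.0008,0.009,0,-1,-0.0009,0.0009,0.012,0,-1,-0.0009,0.0009,0.012,0])

```text
clock: 34.88
tcp_pos: [565.8, -251.1, 130.1]
tcp_rot: [0.715, 0.678, 0.129, 0.11]
wrist_force: [4.3, -0.9, -1.9]
width: 9.4
finger_force: 55.0
```

Run:
```python
from h import *
slot2()
```

```text
B [ 0.75  2.54 27.39] tilt -0.59 F slot [ 3.4 -0.6 -3.2] T [-0.46 -0.9  -0.34] yawerr/pi 0.0
```

arm_command(increments=[-1,-0.0002,0.0001,0.003,0,-1,-0.0003,0.0002,0.006,0,-1,-0.0004,0.0002,0.009,0,-1,-0.0004,0.0003,0.012,0,-1,-0.0004,0.0003,0.012,0])

```text
clock: 35.5
tcp_pos: [569.1, -251.4, 121.2]
tcp_rot: [0.715, 0.678, 0.128, 0.111]
wrist_force: [3.6, -0.1, -3.6]
width: 9.6
finger_force: 55.0
```

Run:
```python
from h import *
slot2()
```

```text
B [ 0.84  2.46 17.87] tilt -0.59 F slot [ 2.2  0.1 -4.6] T [-0.11 -0.51 -0.14] yawerr/pi 0.0
```

arm_command(increments=[-1,0,0,0.003,0,-1,-0.0001,0.0,0.006,0,-1,-0.0002,0.0,0.009,0,-1,-0.0003,0.0,0.012,0,-1,-0.0003,0.0,0.012,0])

```text
clock: 36.12
tcp_pos: [572.4, -251.7, 112.3]
tcp_rot: [0.715, 0.678, 0.128, 0.111]
wrist_force: [1.6, -1.5, -2.7]
width: 9.6
finger_force: 55.0
```

Run:
```python
from h import *
slot2()
```

```text
B [0.85 2.38 8.38] tilt -0.58 F slot [ 0.6 -1.4 -3.1] T [-0.12 -0.25 -0.12] yawerr/pi -0.0
```

arm_command(increments=[-1,0,0,0.002,0,-1,-0.0001,0.0,0.004,0,-1,-0.0001,0.0,0.006,0,-1,-0.0001,0.0,0.008,0,-1,-0.0002,0.0,0.008,0])

```text
clock: 36.75
tcp_pos: [574.4, -251.9, 106.8]
tcp_rot: [0.715, 0.678, 0.129, 0.111]
wrist_force: [-1.5, -0.1, 3.4]
width: 9.8
finger_force: 55.0
```

Run:
```python
from h import *
slot2()
```

```text
B [0.88 2.3  2.52] tilt -0.55 F slot [-0.2 -0.2  3.7] T [0.09 0.32 0.  ] yawerr/pi -0.0001
```

arm_command(increments=[-1,0,0,0.001,0,-1,0,0.0,0.002,0,-1,0,0.0,0.003,0,-1,0,0.0,0.004,0,-1,0,0.0,0.004,0])

```text
clock: 37.38
tcp_pos: [575.6, -251.9, 103.8]
tcp_rot: [0.715, 0.678, 0.129, 0.111]
wrist_force: [-2.1, -0.1, 4.3]
width: 9.6
finger_force: 55.0
```

Run:
```python
from h import *
slot2()
```

```text
B [ 0.93  2.38 -0.74] tilt -0.54 F slot [-0.5 -0.2  4.8] T [ 0.09  0.33 -0.02] yawerr/pi -0.0001
```

arm_command(increments=[-1,0,0,0.001,0,-1,0,0.0,0.002,0,-1,0,0.0,0.0025,0,-1,0,0.0,0.0025,0])

```text
clock: 37.88
tcp_pos: [575.8, -251.9, 103.4]
tcp_rot: [0.715, 0.678, 0.129, 0.111]
wrist_force: [-13.1, 4.5, 22.6]
width: 9.7
finger_force: 55.0
```

Run:
```python
from h import *
slot2()
```

```text
B [ 1.01  2.41 -1.17] tilt -0.5 F slot [-4.8  3.7 25.8] T [0.54 1.67 0.19] yawerr/pi -0.0001
```

arm_command(increments=[-1,0,0,0.001,0,-1,0,0,0.001,0,-0.3,0,0,-0.001,0,-0.3,0,0,-0.003,0,-0.3,0,0,-0.003,0])

```text
clock: 38.5
tcp_pos: [575.5, -251.7, 103.7]
tcp_rot: [0.715, 0.678, 0.128, 0.111]
wrist_force: [0.1, 1.1, -0.1]
width: 30.3
finger_force: 0.0
```

arm_command(increments=[-0.3,0,0,-0.01,0,-0.3,0,0,-0.03,0,-0.3,0,0,-0.06,0,-0.3,0,0,-0.08,0,-1,0,0,-0.08,0])

```text
clock: 39.12
tcp_pos: [554.6, -253.3, 166.2]
tcp_rot: [0.715, 0.678, 0.129, 0.112]
wrist_force: [-0.1, -0.1, -0.2]
width: 23.8
finger_force: 0.0
```

Run:
```python
from h import *
st()
# TCP goal: just above module top (slot z=112), centred on slot plane, at two widths
o=arm.observe();M=R.from_quat(o["tcp_rot"]).as_matrix()
b=o["tcp_pos"]-S0;print("tcp in slot",(b@SX).round(1),(b@RY).round(1),(b@SZ).round(1))
```

```text
t 39.12 tcp [ 554.6 -253.3  166.2] yYaw -3.41 z [ 0.337  0.015 -0.941] F [-0.1 -0.1 -0.2] T [-0.    0.2  -0.01] w 23.8 ff 0.0 q [ 0.12  0.3   0.39  1.99 -0.5   0.62  0.8 ]
tcp in slot 2.5 -0.7 139.8
```

arm_command(increments=[-1,0.02,0,0,0,-1,0.035,0,0,0,-1,0.035,0,0.015,0,-1,0.035,0,0.03,0,-1,0.035,0,0.036,0])

```text
clock: 39.75
tcp_pos: [565.2, -224.6, 137.5]
tcp_rot: [0.715, 0.678, 0.129, 0.11]
wrist_force: [-15.7, 7.8, 39.9]
width: 0.5
finger_force: 20.7
```

arm_command(increments=[-1,0,0,0.0015,0,-1,0,0,0.003,0,-1,0,0,0.004,0])

```text
clock: 40.12
tcp_pos: [568.2, -224.8, 138.5]
tcp_rot: [0.715, 0.678, 0.131, 0.113]
wrist_force: [-15.8, 7.3, 35.7]
width: 0.6
finger_force: 18.7
```

Run:
```python
from h import *
o=arm.observe();b=o["tcp_pos"]-S0;F=o["wrist_force"];print("tcp in slot",(b@SX).round(1),(b@RY).round(1),(b@SZ).round(1),"F",F.round(1),(F@SZ).round(1),o["width"])
```

```text
tcp in slot 4.2 28.6 109.7 F [-15.8   7.3  35.7] 39.1 0.5942455377707313
```

arm_command(increments=[-1,0,-0.002,-0.012,0,-1,-0.03,-0.003,-0.012,0,-1,-0.075,-0.003,-0.012,0,-1,-0.075,-0.003,-0.008,0,-1,-0.075,-0.003,-0.003,0])

```text
clock: 40.75
tcp_pos: [561.3, -287.5, 137.3]
tcp_rot: [0.716, 0.677, 0.129, 0.114]
wrist_force: [-16.7, 1.3, 44.8]
width: 0.3
finger_force: 24.0
```

Run:
```python
from h import *
o=arm.observe();b=o["tcp_pos"]-S0;F=o["wrist_force"];print("tcp in slot",(b@SX).round(1),(b@RY).round(1),(b@SZ).round(1),"F",F.round(1),(F@SZ).round(1),o["width"])
```

```text
tcp in slot 0.9 -34.4 109.6 F [-16.7   1.3  44.8] 47.9 0.34786161641653135
```

arm_command(increments=[-1,0,0,-0.02,0,-1,0,0,-0.08,0,-1,0,0,-0.15,0,-1,0,-0.05,-0.2,0,-1,0,-0.1,-0.25,0])

```text
clock: 41.38
tcp_pos: [416.8, -281.7, 296.8]
tcp_rot: [0.715, 0.679, 0.129, 0.11]
wrist_force: [0.3, -0.4, -0.8]
width: 0.3
finger_force: 0.0
```

arm_command(increments=[-1,0,-0.05,0,0,-1,0,-0.1,0,0,-1,0,-0.1,0,0])

```text
clock: 41.75
tcp_pos: [340.4, -277.2, 268.8]
tcp_rot: [0.716, 0.677, 0.129, 0.11]
wrist_force: [2.1, -1.1, 1.0]
width: 0.8
finger_force: 0.0
```

Run:
```python
from h import *
st()
s=arm.grab_frame("scene");t=arm.grab_frame("top")
f=lambda im,x,y,w,h:cv2.resize(cv2.convertScaleAbs(im[y:y+h,x:x+w],alpha=1.5),(400,300),interpolation=cv2.INTER_CUBIC)
top=np.hstack([f(t,392,180,60,45),f(s,220,96,80,60)]);bot=np.hstack([f(t,170,110,360,270),f(s,100,40,360,270)])
cv2.imwrite("pics/crop8.png",np.vstack([top,bot]))
```

```text
t 41.75 tcp [ 340.4 -277.2  268.8] yYaw -3.52 z [ 0.334  0.018 -0.942] F [ 2.1 -1.1  1. ] T [-0.12  0.22  0.02] w 0.8 ff 0.0 q [ 0.2  -0.14  0.53  2.16 -0.22  0.87  0.8 ]
```

View pics/crop8.png

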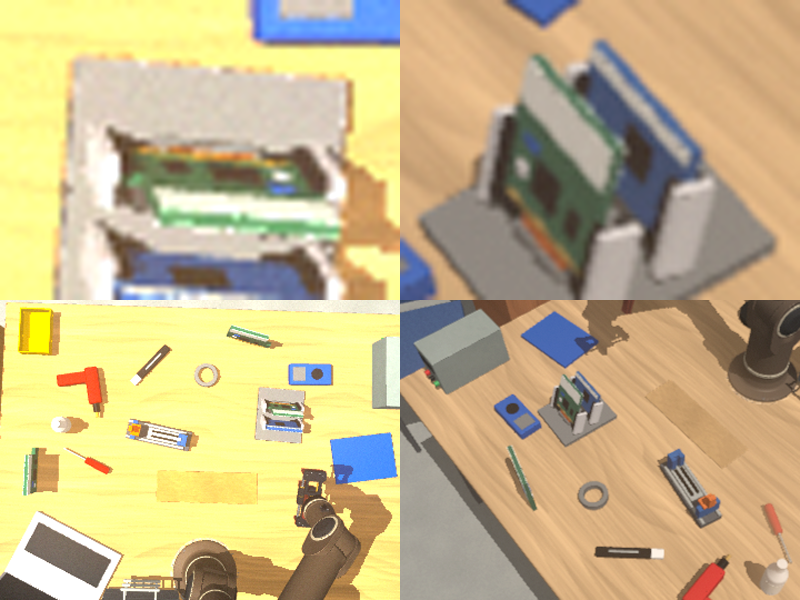

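The final view shows the module standing in the far slot between both posts, with its gold edge down at the ejector (about (545,245) in the scene crop). It is parallel to the neighbour, released, and nothing else has moved. Handing it in.

```bash
python3 -c "
from cell import arm
print(arm.finish_job())"
```

```text
the job is handed in; nothing more can be done
None
```

The jaw was opened and the module now stands released in the rack's far slot, pressed to a hard stop along its whole width, and the job was handed in at about 42 s with nothing else seen to have moved.

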